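# Load two trays of an indexed sample carousel

## Task

Load the sample carousel: slide its transport lock fully out, turn the table one click counter-clockwise so that the first empty tray comes to the loading mark, and put all the square bottles into that tray; then turn it one more click and lay all the slide mailers on the floor of the next empty tray, side by side. When everything is loaded slide the lock fully back in. Load only the tray that stands at the loading mark, and leave the dishes, pen and tweezers on the bench alone.

Things in the scene. Friction and masses are not known exactly. Their poses are not given: they have to be found in the camera images.
- bottle0: Square amber glass sample bottle with paper label and round black cap. Glass body 40 x 40 mm and 46 mm tall, cap 28 mm dia. and 16 mm tall on top: 62 mm overall, about 90 g. Starts standing. Origin at its centre, 31 mm above its underside; z runs up towards the cap, x and y square to the flat sides. May be absent (None all the time).
- bottle1: Square amber glass sample bottle with paper label and round black cap. Glass body 40 x 40 mm and 46 mm tall, cap 28 mm dia. and 16 mm tall on top: 62 mm overall, about 90 g. Starts standing. Origin at its centre, 31 mm above its underside; z runs up towards the cap, x and y square to the flat sides. May be absent (None all the time).
- bottle2: Square amber glass sample bottle with paper label and round black cap. Glass body 40 x 40 mm and 46 mm tall, cap 28 mm dia. and 16 mm tall on top: 62 mm overall, about 90 g. Starts standing. Origin at its centre, 31 mm above its underside; z runs up towards the cap, x and y square to the flat sides. May be absent (None all the time).
- mailer0: Grey plastic slide mailer: a flat closed box 84 x 32 x 24 mm, about 45 g, with a black seam round it and a paper label, lying flat on the bench. Origin at its centre, 12 mm above its underside; x along the 84 mm length, y along the 32 mm width. May be absent (None all the time).
- mailer1: Grey plastic slide mailer: a flat closed box 84 x 32 x 24 mm, about 45 g, with a black seam round it and a paper label, lying flat on the bench. Origin at its centre, 12 mm above its underside; x along the 84 mm length, y along the 32 mm width. May be absent (None all the time).
- mailer2: Grey plastic slide mailer: a flat closed box 84 x 32 x 24 mm, about 45 g, with a black seam round it and a paper label, lying flat on the bench. Origin at its centre, 12 mm above its underside; x along the 84 mm length, y along the 32 mm width. May be absent (None all the time).
- carousel: The carousel's fixed grey foot: round, 300 mm dia., 34 mm high. Origin at the centre of its underside, on the turning axis. Its -x axis points to the loading mark, its -y axis to a tongue 64 mm wide, 30 mm high, reaching 320 mm from the axis, that carries the transport lock.
- loading_mark (a point): Black diamond on the foot's low front tongue (22 mm high, reaching 230 mm from the axis), on the side towards the robot. The tray next to it is at the loading mark. Axes as those of the foot.
- table_top (a point): Point on the turning axis at the top (46 mm above the bench) of the round aluminium table, 394 mm dia., with lock lugs on its rim to 212 mm from the axis and four white open trays. One tray holds round vials, one two petri dishes (tops below 100 mm above the bench); leave those as they are. Two are empty. Site axes turn with the table.
- turret (a joint): Turn of the table, rad, counter-clockwise from above; starts at 0, stops at -0.12 and 3.30. It clicks home every pi/2: from halfway (0.79 rad) a spring of up to 0.25 N m draws it to the nearer click, settling in 1 to 2 s within 0.02 rad. At 0 the tray of vials is at the loading mark, at pi/2 tray_1, at pi tray_2. Locked, it has 0.03 rad of play.
- turn_bar (a point): Centre of the black bar handle on the table's axis by which it is turned: 64 mm long along the point's x, 16 mm thick along its y, 34 mm tall, centre 153 mm above the bench (136 to 170 mm), on a 32 mm dia. column. Turns with the table; its axes are those of the foot when the joint is 0.
- tray_1 (a point): Centre of the inner floor (50 mm above the bench) of the first empty tray, 128 mm from the axis; point axes turn with the table (as turn_bar). Inside 140 mm along x (tangential), 100 mm along y (radial), 26 mm deep, walls 4 mm.
- tray_2 (a point): Centre of the inner floor (50 mm above the bench) of the second empty tray, 128 mm from the axis; point axes turn with the table (as turn_bar). Inside 140 mm along y (tangential), 100 mm along x (radial), 26 mm deep, walls 4 mm.
- lock (a joint): Slide of the transport lock, m: 0 = fully in (bolt between two lugs of the rim, table locked), 0.040 = fully out at its end stop (table free). It slides outwards along the foot's -y axis; about 2.5 N of friction, stays where it is left. It goes in only when the table stands at a click.
- lock_grip (a point): Centre of the lock's black upright grip fin, 14 mm thick along the point's x, 34 mm long along its y (the direction of sliding; -y is outwards, axes as those of the foot), 40 mm tall, centre 63 mm above the bench (43 to 83 mm); the carriage under it is 43 mm above the bench.
- dish0: Small closed glass petri dish, 39 mm dia., 11 mm high, among the samples; to be left alone. Origin at the centre of its underside.
- dish1: As dish0.
- dish2: Glass petri dish, 63 mm dia., 15 mm high, beyond the samples; to be left alone. Origin at the centre of its underside.
- pen: Marker pen, 130 mm long, 13 mm thick, lying near the robot; to be left alone.
- tweezers: Steel tweezers, 110 mm long, 5 mm high, lying near the robot; to be left alone.
Mind the look-alikes: they are no part of the job. Leave any orange look-alike of the mailer1 alone.

How it is judged:
On the way, in this order (a step that is already met when the one before it is completed fails the run):
1. the transport lock is slid fully out (past 36 of 40 mm) (value of joint lock above 0.036 m), for 0.2 s.
2. the table rests one click on (within 0.07 rad), tray_1 at the loading mark (value of joint turret between 1.5008 and 1.6408 rad and velocity of joint turret between -0.05 and 0.05 rad/s), for 0.3 s.
3. all bottles are in tray_1 at the loading mark (all of step 2 and x of bottle0 in the frame of tray_1 between -0.056 and 0.056 m and y of bottle0 in the frame of tray_1 between -0.036 and 0.036 m and z of bottle0 in the frame of tray_1 between 0.008 and 0.042 m and x of bottle1 in the frame of tray_1 between -0.056 and 0.056 m and y of bottle1 in the frame of tray_1 between -0.036 and 0.036 m and z of bottle1 in the frame of tray_1 between 0.008 and 0.042 m and x of bottle2 in the frame of tray_1 between -0.056 and 0.056 m and y of bottle2 in the frame of tray_1 between -0.036 and 0.036 m and z of bottle2 in the frame of tray_1 between 0.008 and 0.042 m), for 0.3 s.
4. the table rests two clicks on (within 0.07 rad), tray_2 at the loading mark (value of joint turret between 3.07159 and 3.21159 rad and velocity of joint turret between -0.05 and 0.05 rad/s), for 0.3 s.
5. all mailers lie on the floor of tray_2 at the loading mark (all of step 4 and y of mailer0 in the frame of tray_2 between -0.06 and 0.06 m and x of mailer0 in the frame of tray_2 between -0.04 and 0.04 m and z of mailer0 in the frame of tray_2 between 0.004 and 0.0335 m and angle between mailer0's own x axis and vertical between 1.37 and 1.77 rad and y of mailer1 in the frame of tray_2 between -0.06 and 0.06 m and x of mailer1 in the frame of tray_2 between -0.04 and 0.04 m and z of mailer1 in the frame of tray_2 between 0.004 and 0.0335 m and angle between mailer1's own x axis and vertical between 1.37 and 1.77 rad and y of mailer2 in the frame of tray_2 between -0.06 and 0.06 m and x of mailer2 in the frame of tray_2 between -0.04 and 0.04 m and z of mailer2 in the frame of tray_2 between 0.004 and 0.0335 m and angle between mailer2's own x axis and vertical between 1.37 and 1.77 rad), for 0.3 s.
6. the lock is fully in (within 5 mm) (value of joint lock below 0.005 m), for 0.2 s.
At the end, for the whole second after the job is handed in: Table at its second click (within 0.07 rad), lock fully in (5 mm); every bottle in tray_1 (centre within 56 mm tangentially, 36 mm radially, 8 to 42 mm above its floor), every mailer level (0.2 rad) in tray_2 (60 mm, 40 mm, 4 to 33 mm above the floor); all at rest (all of step 5 and value of joint lock below 0.005 m and x of bottle0 in the frame of tray_1 between -0.056 and 0.056 m and y of bottle0 in the frame of tray_1 between -0.036 and 0.036 m and z of bottle0 in the frame of tray_1 between 0.008 and 0.042 m and x of bottle1 in the frame of tray_1 between -0.056 and 0.056 m and y of bottle1 in the frame of tray_1 between -0.036 and 0.036 m and z of bottle1 in the frame of tray_1 between 0.008 and 0.042 m and x of bottle2 in the frame of tray_1 between -0.056 and 0.056 m and y of bottle2 in the frame of tray_1 between -0.036 and 0.036 m and z of bottle2 in the frame of tray_1 between 0.008 and 0.042 m and linear speed of each of bottle0, bottle1, bottle2, mailer0, mailer1, mailer2 below 0.03 m/s); the robot touches nothing.
It fails at once if the small dish is moved more than 60 mm (distance of dish0 from where it was at the start of the episode above 0.06 m).
It fails at once if the small dish is moved more than 60 mm (distance of dish1 from where it was at the start of the episode above 0.06 m).
It fails at once if the larger dish is moved more than 60 mm (distance of dish2 from where it was at the start of the episode above 0.06 m).
It fails at once if the pen is moved more than 60 mm (distance of pen from where it was at the start of the episode above 0.06 m).
It fails at once if the pair of tweezers is moved more than 60 mm (distance of tweezers from where it was at the start of the episode above 0.06 m).
Of bottle0, bottle1, bottle2 only 2 to 3 are there at a start; the rules pass over those that are not, and their reading is None.
Of mailer0, mailer1, mailer2 only 2 to 3 are there at a start; the rules pass over those that are not, and their reading is None.
At some moment in a run one of bottle0, bottle1, bottle2, mailer0, mailer1, mailer2 may be knocked a few centimetres aside while the robot is not near it.
Once in a run the grip may slacken for a moment while it holds something.
It also fails if it takes over 210 s, if anything falls off the work surface, if the arm or the gripper's body presses on something with over 40 N, if the wrist force passes 120 N, or if a joint passes its speed limit or range.

## Robot

A 6-joint arm with a two-finger parallel gripper is mounted at the origin on the work surface. World frame = base frame: x ahead of the robot, y to its left, z up, the work surface at z = 0. Lengths are in m, angles in rad, forces in N, time in s.
With the tool pointing down it reaches from about 0.35 to 0.925 m from the base axis. Payload 6.4 kg.
Tool frame: the origin (TCP) lies between the finger pads; the fingertips stand 19 mm ahead of it and the grasp point (between the pads) is the TCP (ctrl.tip_reach is the distance from the TCP to the fingertips, in m); z points along the fingers, y is the direction in which the jaws open and shut (so a half turn about z gives the same grasp; the last joint's range is limited). The gripper opens to 94 mm and grips with 3 to 60 N. Pads are 16 mm wide; open, the fingers measure 119 mm over their backs; the gripper's body (75 mm by 177 mm) begins 78 mm behind the grasp point.
Start: joints at [-1.31, 0.245, 1.558, -0, 1.339, -0.174], TCP at [0.274, -0.59, 0.224] pointing down, gripper open.
Joint ranges: [-3.13, 3.13], [-1.02, 2.26], [0.13, 2.54], [-0.95, 4.09], [0.21, 2.88], [-2.74, 2.74]. Speed limits (rad/s): [2.57, 2.57, 3.14, 3.14, 3.14, 3.14].

## Interface

Orientations are given as a unit quaternion [x, y, z, w].
In Python, from plant import ctrl, optics gives the robot as it stands. The module is installed in compiled form; this text tells all that it offers.
- The arm moves only by the tool move_arm, never from a script. Its argument "series" is a list of rows, each a list of 7 numbers: the turn, a rotation vector about the tool's x, y, z in degrees, then the shift along the tool's x, y, z in mm, then the opening, from -1 (shut) to 1 (fully open). A call has 1 to 20 rows; each row shifts and turns the commanded pose from where the row before left it, along the tool's axes as they then stand; what a row does not reach is not made up. A row lasts 1/10 s, in which the tool goes at most 50 mm and 8.59 degrees, less where a joint would pass 70% of its speed; a pose out of reach is approached as far as the arm can. A call with a gripper value outside its range is refused whole. The fingers move at their own pace and stop on an object; "newtons" is the grip in N (left out, the last holds). Time passes only in rows, so rows that do not move let the fingers close. It gives the time, the measured TCP pose, the force and the opening at its end, in the units of the state.
- ctrl.observe(): the state, without advancing time (a new reading comes with each control period).
- optics.read_camera(name): name is "side" or "top"; returns the picture (420x560x3 uint8, red, green, blue); there is no depth.
- optics.camera_info(name): a dict with "mtx" (3x3 intrinsics, pixels), "R" (3x3) and "t" (3): a world point X has camera coordinates R X + t. Camera axes: x right, y down, z forward; pixel columns grow to the right and rows downward; lengths in m; the calibration is good to about 2 mm. A picture is of the moment at which its call begins. camera_info takes no time and is no camera call.
- ctrl.finish_job(): hands the job in, once; it reports no verdict.
The state is a dict: "time": time; "joints": joint angles; "qvel": joint speeds; "joint_efforts": joint torques, N m; "tool_pos": TCP position; "eef_rot": TCP orientation; "ft_force": force on the tool from outside, world axes, zero at the start; "torque": the same for the moment, N m; "width": opening from 0.0 (shut) to 1.0 (fully open).
Only numpy, scipy, OpenCV 4.12 (cv2) and the standard library are available. Lean on these libraries where they do the work, as an engineer would, in place of code of your own. Each camera call takes 0.05 s, during which the arm holds its last target. There are 200 camera calls.

## Working session

There is one attempt and no reset: what is moved stays moved. The work goes in short steps, Python scripts to look and compute and a tool call to move; the robot and the scene stay as the last step left them, time stands still between calls to the robot, and variables do not carry over. Pictures are saved under pics/ and viewed, about 12 in all and at most 16, crops included, and the job is handed in when it is done.

Besides the shell and the picture viewer there is one more tool, called as name([rows], argument=value, ...), one row to a line, values as JSON. move_arm: Moves the arm, as the interface text tells. Its arguments: {"type":"object","properties":{"series":{"type":"array"},"newtons":{"type":"number"}},"required":["series"]}

```bash
mkdir -p pics
cat > h.py <<'E'
import numpy as np, cv2
from plant import ctrl, optics
from scipy.spatial.transform import Rotation as Rn
def snap(n,f,crop=None,scale=1):
    im=optics.read_camera(n); cv2.imwrite('pics/raw_'+f,im[:,:,::-1])
    if crop: a,b,c,d=crop; im=im[b:d,a:c]
    cv2.imwrite('pics/'+f,cv2.resize(im[:,:,::-1],None,fx=scale,fy=scale,interpolation=cv2.INTER_CUBIC))
def p2w(n,u,v,z):
    i=optics.camera_info(n);K,R,t=[np.array(i[k]) for k in('mtx','R','t')]
    d=R.T@np.linalg.inv(K)@[u,v,1]; c=-R.T@t
    return c+d*(z-c[2])/d[2]
def w2p(n,X):
    i=optics.camera_info(n);K,R,t=[np.array(i[k]) for k in('mtx','R','t')]
    p=K@(R@np.array(X)+t); return p[:2]/p[2]
def go(x=None,y=None,z=None,yaw=None):
    """shift in tool mm to reach world target, tool y-axis yaw (deg, jaw direction)"""
    s=ctrl.observe();R=Rn.from_quat(s['eef_rot']);p=np.array(s['tool_pos'])
    q=np.array([p[i] if a is None else a for i,a in enumerate((x,y,z))])
    M=R.as_matrix();cur=np.degrees(np.arctan2(M[1,1],M[0,1]))
    print('t',round(s['time'],2),'pos',p.round(4),'z-axis',M[:,2].round(3),'jaw yaw',cur.round(2),'w',round(s['width'],3))
    print('tool shift mm (now axes)',(M.T@(q-p)*1000).round(1))
    if yaw is not None:
        d=(yaw-cur+90)%180-90; print('world turn',d.round(2),'tool rz',(-d).round(2))
E
python3 - <<'E'
from h import *
snap('top','t0.png',scale=1.42);snap('side','s0.png',scale=1.42)
go();print(ctrl.observe()['ft_force'])
for n in('top','side'):
    i=optics.camera_info(n);R=np.array(i['R']);print(n,np.array(i['mtx']).round(1).tolist(),(-R.T@np.array(i['t'])).round(3),R.round(3).tolist())
E
```

```text
t 0.1 pos [ 0.2737 -0.589   0.2235] z-axis [-0.     0.002 -1.   ] jaw yaw -65.09 w 1.001
tool shift mm (now axes) [0. 0. 0.]
[-0.00578269  0.08624954 -0.02593591]
top [[512.7, 0.0, 287.2], [0.0, 512.7, 216.9], [0.0, 0.0, 1.0]] [ 0.468 -0.011  1.258] [[0.022, -1.0, -0.011], [-0.996, -0.021, -0.086], [0.086, 0.013, -0.996]]
side [[417.2, 0.0, 278.4], [0.0, 417.2, 209.4], [0.0, 0.0, 1.0]] [ 0.429 -0.664  0.802] [[0.983, -0.183, -0.011], [-0.139, -0.704, -0.697], [0.12, 0.687, -0.717]]
```

View pics/t0.png

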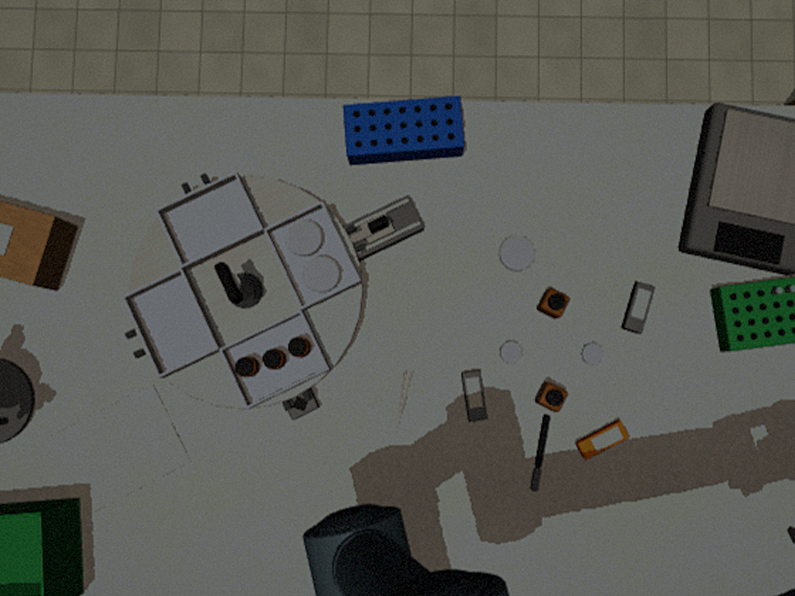

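View pics/s0.png

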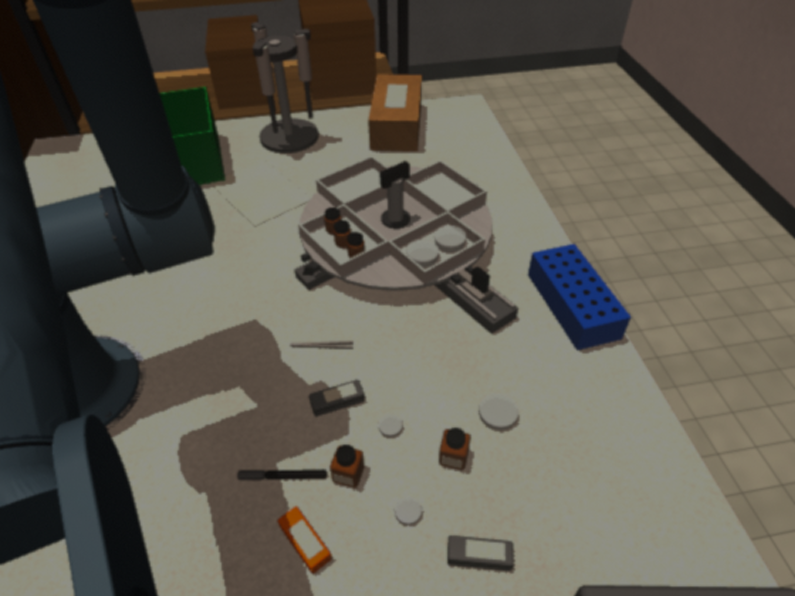

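Top view: carousel with its axis near (243,285), lock fin (378,224), bottles (553,302) and (551,395), grey mailers (474,395) and (639,306), and the orange look-alike (602,438). I'll enlarge for measuring.

Run:
```python
import cv2
im=cv2.imread('pics/raw_t0.png')
def c(f,a,b,w,h,s):
    cv2.imwrite(f,cv2.convertScaleAbs(cv2.resize(im[b:b+h,a:a+w],None,fx=s,fy=s,interpolation=cv2.INTER_CUBIC),alpha=1.6))
c('pics/c1.png',80,115,230,185,3.25)
c('pics/c2.png',315,150,160,170,3.5)
```

```text
(no output)
```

View pics/c1.png

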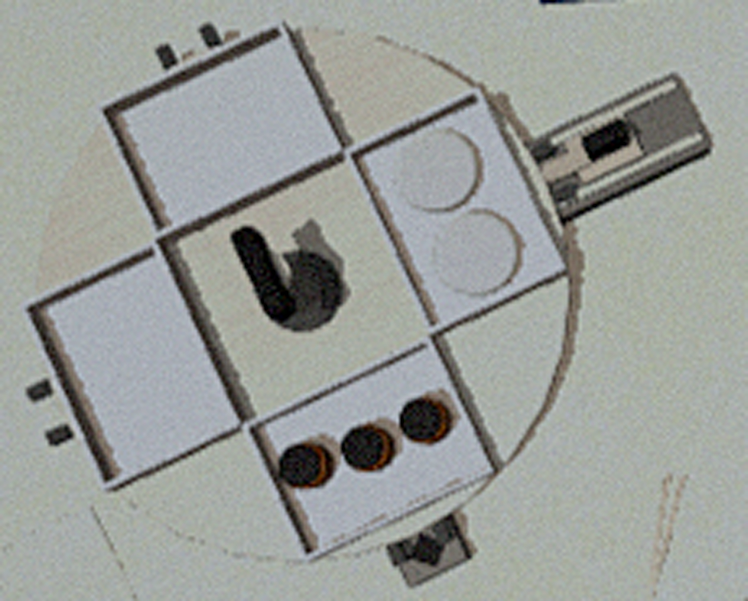

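View pics/c2.png

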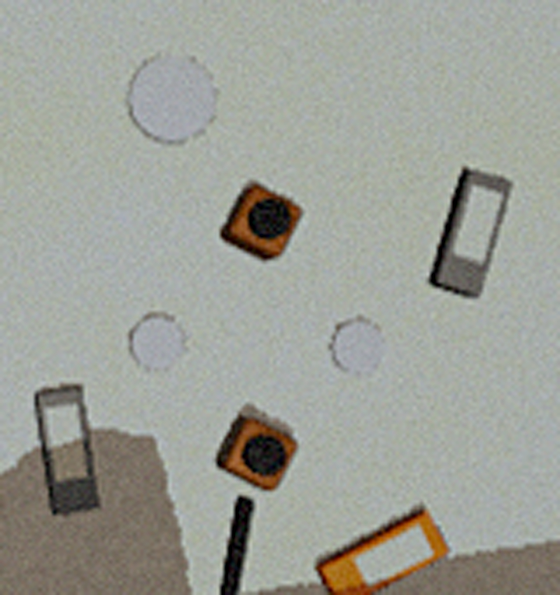

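```bash
cat > m.py <<'E'
from h import *
C={(74,-74):(348,155),(74,74):(160,240),(-74,74):(245,428),(-74,-74):(432,335),(182,74):(105,107),(182,-74):(287,24),(-182,74):(308,558),(-182,-74):(500,468),(74,182):(28,305),(-74,182):(108,488),(74,-182):(487,92),(-74,-182):(567,270)}
f=np.array(list(C))/1000; px=np.array(list(C.values()))/3.25+[80,115]
w=np.array([p2w('top',u,v,.076)[:2] for u,v in px])
fm=f.mean(0);wm=w.mean(0);a,b=f-fm,w-wm
th=np.arctan2((a[:,0]*b[:,1]-a[:,1]*b[:,0]).sum(),(a*b).sum())
R=np.array([[np.cos(th),-np.sin(th)],[np.sin(th),np.cos(th)]]);c=wm-R@fm
print('yaw',np.degrees(th),'axis',c,'scale',np.sqrt((b**2).sum()/(a**2).sum()));print(((w-(f@R.T+c))*1000).round(1).tolist())
print('mark from px',p2w('top',428/3.25+80,547/3.25+115,.022),'pred .2', c+R@[-.205,0])
fin=p2w('top',605/3.25+80,140/3.25+115,.083);print('fin top',fin,'foot frame',R.T@(fin[:2]-c))
print('bar',p2w('top',261/3.25+80,272/3.25+115,.170))
def q(u,v,z): return p2w('top',u/3.5+315,v/3.5+150,z)
print('b0 cap',q(269,217,.062),'b1 cap',q(264,455,.062))
for n,P in dict(b0=[(254,184),(303,208),(275,262)],b1=[(249,413),(299,440),(272,490)]).items(): # body-top corners
    W=[q(*p,.046) for p in P]
    for i in(0,1): d=W[i+1]-W[i];print(n,'edge',np.linalg.norm(d[:2]).round(4),np.degrees(np.arctan2(d[1],d[0])).round(1)%90)
    print(n,'centre',((W[0]+W[2])/2).round(4))
for n,P in dict(mA=[(36,393),(82,386),(98,506),(54,514)],mB=[(468,169),(512,181),(476,297),(434,284)]).items():
    W=np.array([q(*p,.024) for p in P]);d=(W[2]+W[3]-W[0]-W[1])/2;e=(W[1]+W[2]-W[0]-W[3])/2
    print(n,W.mean(0).round(4),'len',np.linalg.norm(d).round(4),np.degrees(np.arctan2(d[1],d[0])).round(1)%180,'wid',np.linalg.norm(e).round(4),np.degrees(np.arctan2(e[1],e[0])).round(1)%180)
E
python3 m.py
```

```text
yaw 26.722418348705656 axis [0.59543341 0.27468677] scale 0.987821001500685
[[-2.5, 0.5], [-0.4, 1.2], [-1.6, 0.6], [0.9, 2.0], [-0.7, -2.7], [-3.6, 0.0], [4.2, 0.6], [3.9, -0.9], [-0.7, -2.6], [2.4, -0.2], [-3.0, -1.8], [1.0, 3.4]]
mark from px [0.41091837 0.18345367 0.022     ] pred .2 [0.41232833 0.18250472]
fin top [0.70547789 0.05701428 0.083     ] foot frame [ 0.00041077 -0.24390763]
bar [0.59525739 0.2767476  0.17      ]
b0 cap [ 0.58763685 -0.23912091  0.062     ] b1 cap [ 0.42958318 -0.23650575  0.062     ]
b0 edge 0.0367 64.7
b0 edge 0.0415 63.099999999999994
b0 centre [ 0.5851 -0.2391  0.046 ]
b1 edge 0.0377 62.7
b1 edge 0.0381 62.0
b1 centre [ 0.4314 -0.2372  0.046 ]
mA [ 0.4291 -0.1098  0.024 ] len 0.0825 8.900000000000006 wid 0.0312 100.7
mB [ 0.5835 -0.3861  0.024 ] len 0.0839 163.1 wid 0.0305 74.8
```

move_arm([
  [0, 0, -8.345, 0, 0, 0, 0],
  [0, 0, -8.345, 0, 0, 0, 0],
  [0, 0, -8.345, 0, 0, 0, 0],
  [0, 0, -8.345, 0, 0, 0, 0],
  [0, 0, -8.345, 0, 0, 0, 0],
  [0, 0, -8.345, 0, 0, 0, 0],
  [0, 0, -8.345, 0, 0, 0, 0],
  [0, 0, -8.345, 0, 0, 0, 0],
  [0, 0, -8.345, 0, 0, 0, 0],
  [0, 0, -8.345, 0, 0, 0, 0],
  [0, 0, -8.345, 0, 0, 0, 0],
], newtons=20)

```text
time: 1.2
tool_pos: [0.2737, -0.5892, 0.2238]
eef_rot: [0.522, 0.853, 0.0, -0.0]
ft_force: [0.3, -1.2, -0.4]
width: 0.506
```

move_arm([
  [0, 0, 0, 23.9, 42.3, 0, 0],
  [0, 0, 0, 23.9, 42.3, 0, 0],
  [0, 0, 0, 23.9, 42.3, 0, 0],
  [0, 0, 0, 23.9, 42.3, 0, 0],
  [0, 0, 0, 23.9, 42.3, 0, 0],
  [0, 0, 0, 23.9, 42.3, 0, 0],
  [0, 0, 0, 23.9, 42.3, 0, 0],
  [0, 0, 0, 23.9, 42.3, 0, 0],
  [0, 0, 0, 23.9, 42.3, 0, 0],
  [0, 0, 0, 23.9, 42.3, 0, 0],
  [0, 0, 0, 23.9, 42.3, 0, 0],
  [0, 0, 0, 23.9, 42.3, 0, 0],
  [0, 0, 0, 23.9, 42.3, 0, 0],
  [0, 0, 0, 23.9, 42.3, 0, 0],
  [0, 0, 0, 23.9, 42.3, 0, 0],
  [0, 0, 0, 23.9, 42.3, 0, 0],
  [0, 0, 0, 0, 0, 0, 0],
  [0, 0, 0, 0, 0, 0, 0],
])

```text
time: 3.0
tool_pos: [0.7063, 0.057, 0.2233]
eef_rot: [0.524, 0.852, -0.001, -0.001]
ft_force: [0.5, -0.6, 0.4]
width: 0.496
```

```bash
python3 -c "
from h import *
go(.7055,.057,.066,26.7)"
```

```text
t 3.0 pos [0.7063 0.057  0.2233] z-axis [-0.002 -0.    -1.   ] jaw yaw 26.81 w 0.496
tool shift mm (now axes) [  0.2  -0.5 157.3]
world turn -0.11 tool rz 0.11
```

move_arm([
  [0, 0, 0, 0, 0, 40, 0],
  [0, 0, 0, 0, 0, 40, 0],
  [0, 0, 0, 0, 0, 40, 0],
  [0, 0, 0, 0, 0, 25, 0],
  [0, 0, 0, 0, 0, 12, 0],
  [0, 0, 0, 0, 0, 0, 0],
  [0, 0, 0, 0, 0, 0, -1],
  [0, 0, 0, 0, 0, 0, -1],
  [0, 0, 0, 0, 0, 0, -1],
  [0, 0, 0, 0, 0, 0, -1],
  [0, 0, 0, 0, 0, 0, -1],
  [0, 0, 0, 0, 0, 0, -1],
], newtons=20)

```text
time: 4.2
tool_pos: [0.7089, 0.0571, 0.0688]
eef_rot: [0.525, 0.851, 0.002, 0.003]
ft_force: [6.7, 3.2, -2.3]
width: 0.15
```

```bash
python3 -c "
from h import *
go(.7055,.057,.066,26.7);print(ctrl.observe()['ft_force'])"
```

```text
t 4.2 pos [0.7089 0.0571 0.0688] z-axis [ 0.007  0.001 -1.   ] jaw yaw 26.73 w 0.15
tool shift mm (now axes) [ 1.4 -3.   2.7]
world turn -0.03 tool rz 0.03
[ 6.66662622  3.20569005 -2.28522015]
```

move_arm([
  [0, 0, 0, -4, 1, 0, -1],
  [0, 0, 0, -5, 1, 0, -1],
  [0, 0, 0, -5, 0, 0, -1],
  [0, 0, 0, -5, 0, 0, -1],
  [0, 0, 0, -5, 0, 0, -1],
  [0, 0, 0, -5, 0, 0, -1],
  [0, 0, 0, -5, 0, 0, -1],
  [0, 0, 0, -4, 0, 0, -1],
  [0, 0, 0, -3, 0, 0, -1],
  [0, 0, 0, -2, 0, 0, -1],
  [0, 0, 0, 0, 0, 0, -1],
  [0, 0, 0, 0, 0, 0, -1],
])

```text
time: 5.4
tool_pos: [0.7273, 0.0213, 0.0687]
eef_rot: [0.524, 0.851, 0.001, -0.002]
ft_force: [-4.3, 9.1, 8.2]
width: 0.149
```

```bash
python3 -c "
from h import *
go(.7055,.057,.066,26.7);print(ctrl.observe()['ft_force'])
snap('side','s1.png',(260,120,420,260),4)"
```

```text
t 5.4 pos [0.7273 0.0213 0.0687] z-axis [-0.001  0.004 -1.   ] jaw yaw 26.74 w 0.149
tool shift mm (now axes) [41.7 -3.4  2.9]
world turn -0.04 tool rz 0.04
[-4.306043    9.09740552  8.21646935]
```

View pics/s1.png

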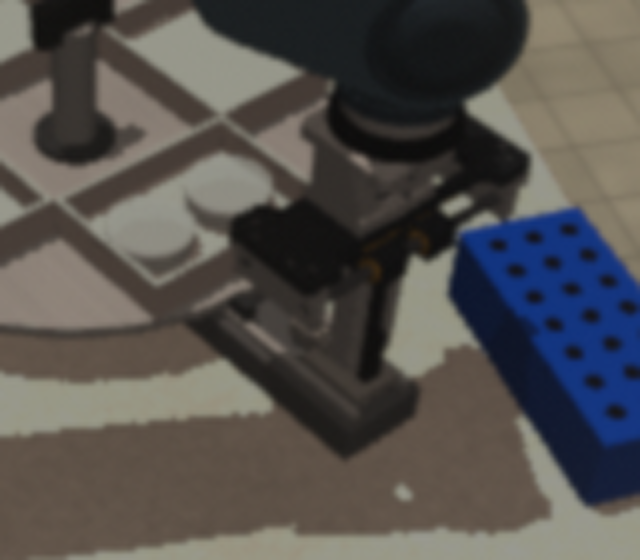

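move_arm([
  [0, 0, 0, 2, 0, 0, 0],
  [0, 0, 0, 0, 0, 0, 0],
  [0, 0, 0, 0, 0, 0, 0],
  [0, 0, 0, 0, 0, -20, 0],
  [0, 0, 0, 0, 0, -40, 0],
  [0, 0, 0, 0, 0, -40, 0],
  [0, 0, 0, 0, 0, -45, 0],
  [0, 0, 0, 0, 0, 0, 0],
])

```text
time: 6.25
tool_pos: [0.7309, 0.0196, 0.2237]
eef_rot: [0.525, 0.851, 0.003, 0.007]
ft_force: [0.7, -0.2, 0.8]
width: 0.501
```

```bash
python3 -c "
from h import *
go(.5955,.2757,.155,116.7);print(np.round(ctrl.observe()['joints'],3))"
```

```text
t 6.25 pos [0.7309 0.0196 0.2237] z-axis [ 0.016 -0.002 -1.   ] jaw yaw 26.69 w 0.501
tool shift mm (now axes) [290.2  -6.9  65.9]
world turn -89.99 tool rz 89.99
[-0.128  0.422  1.337 -0.     1.366 -0.593]
```

move_arm([
  [0, 0, 0, 48.4, -1, 0, 0],
  [0, 0, 0, 48.4, -1, 0, 0],
  [0, 0, 0, 48.4, -1, 0, 0],
  [0, 0, 0, 48.4, -1, 0, 0],
  [0, 0, 0, 48.4, -1, 0, 0],
  [0, 0, 0, 48.4, -1, 0, 0],
])

```text
time: 6.85
tool_pos: [0.5899, 0.2785, 0.2133]
eef_rot: [0.525, 0.851, 0.0, 0.0]
ft_force: [-0.4, 0.1, 0.0]
width: 0.501
```

move_arm([
  [0, 0, 8.18, 0, 0, 0, 0],
  [0, 0, 8.18, 0, 0, 0, 0],
  [0, 0, 8.18, 0, 0, 0, 0],
  [0, 0, 8.18, 0, 0, 0, 0],
  [0, 0, 8.18, 0, 0, 0, 0],
  [0, 0, 8.18, 0, 0, 0, 0],
  [0, 0, 8.18, 0, 0, 0, 0],
  [0, 0, 8.18, 0, 0, 0, 0],
  [0, 0, 8.18, 0, 0, 0, 0],
  [0, 0, 8.18, 0, 0, 0, 0],
  [0, 0, 8.18, 0, 0, 0, 0],
  [0, 0, 0, 0, 0, 0, 0],
  [0, 0, 0, 0, 0, 0, 0],
])

```text
time: 8.15
tool_pos: [0.591, 0.277, 0.2129]
eef_rot: [0.973, 0.232, 0.0, 0.0]
ft_force: [-0.0, -0.8, -0.4]
width: 0.502
```

```bash
python3 -c "
from h import *
go(.5955,.2757,.155,116.7);print(np.round(ctrl.observe()['joints'],3))"
```

```text
t 8.15 pos [0.591  0.277  0.2129] z-axis [ 0. -0. -1.] jaw yaw -63.12 w 0.502
tool shift mm (now axes) [ 3.4  3.2 57.9]
world turn -0.18 tool rz 0.18
[ 0.265  0.261  1.561 -0.     1.32   1.367]
```

move_arm([
  [0, 0, 0, 3.4, 3.2, 20, 0],
  [0, 0, 0, 0, 0, 25, 0],
  [0, 0, 0, 0, 0, 13, 0],
  [0, 0, 0, 0, 0, 0, -1],
  [0, 0, 0, 0, 0, 0, -1],
  [0, 0, 0, 0, 0, 0, -1],
  [0, 0, 0, 0, 0, 0, -1],
  [0, 0, 0, 0, 0, 0, -1],
  [0, 0, 0, 0, 0, 0, -1],
], newtons=25)

```text
time: 9.05
tool_pos: [0.5937, 0.2785, 0.1542]
eef_rot: [0.973, 0.232, -0.001, -0.003]
ft_force: [-3.3, 7.5, -5.5]
width: 0.335
```

```bash
python3 -c "
from h import *
go(.5955,.2757,.155,116.7);print(ctrl.observe()['ft_force'],ctrl.observe()['torque'])"
```

```text
t 9.05 pos [0.5937 0.2785 0.1542] z-axis [-0.003  0.005 -1.   ] jaw yaw -63.21 w 0.335
tool shift mm (now axes) [ 0.3  3.3 -0.8]
world turn -0.09 tool rz 0.09
[-3.32728364  7.45390204 -5.49354689] [ 1.5392355   0.55820609 -0.05747099]
```

move_arm([
  [0, 0, 0, 0, 0, 0, 0],
  [0, 0, 0, 0, 0, 0, 0],
  [0, 0, 0, 0, 0, -8, 0],
  [0, 0, 0, 0, 0, 0, -1],
  [0, 0, 0, 0, 0, 0, -1],
  [0, 0, 0, 0, 0, 0, -1],
  [0, 0, 0, 0, 0, 0, -1],
  [0, 0, 0, 0, 0, 0, -1],
  [0, 0, 0, 0, 0, 0, -1],
  [0, 0, 0, 0, 0, 0, -1],
])

```text
time: 10.05
tool_pos: [0.5953, 0.2793, 0.1652]
eef_rot: [0.973, 0.231, 0.002, -0.003]
ft_force: [-4.9, 10.2, 8.6]
width: 0.166
```

```bash
python3 -c "
from h import *
go(.5955,.2757,.155,116.7);print(ctrl.observe()['ft_force'],ctrl.observe()['torque'])"
```

```text
t 10.05 pos [0.5953 0.2793 0.1652] z-axis [ 0.002  0.007 -1.   ] jaw yaw -63.24 w 0.166
tool shift mm (now axes) [-1.5  3.4 10.2]
world turn -0.06 tool rz 0.06
[-4.93476287 10.18628286  8.61989178] [ 1.66518248  0.84660619 -0.0242281 ]
```

move_arm([
  [0, 0, 0, 0, -3, 0, -1],
  [0, 0, -3, 0, 0, 0, -1],
  [0, 0, -4.5, 0, 0, 0, -1],
  [0, 0, -5.2, 0, 0, 0, -1],
  [0, 0, -5.2, 0, 0, 0, -1],
  [0, 0, -5.2, 0, 0, 0, -1],
  [0, 0, -5.2, 0, 0, 0, -1],
  [0, 0, -5.2, 0, 0, 0, -1],
  [0, 0, -5.2, 0, 0, 0, -1],
  [0, 0, -5.2, 0, 0, 0, -1],
  [0, 0, -5.2, 0, 0, 0, -1],
  [0, 0, -5.2, 0, 0, 0, -1],
  [0, 0, -5.2, 0, 0, 0, -1],
  [0, 0, -5.2, 0, 0, 0, -1],
  [0, 0, -5.2, 0, 0, 0, -1],
  [0, 0, -5.2, 0, 0, 0, -1],
  [0, 0, -5.2, 0, 0, 0, -1],
  [0, 0, -4.5, 0, 0, 0, -1],
  [0, 0, -3, 0, 0, 0, -1],
  [0, 0, -2.2, 0, 0, 0, -1],
])

```text
time: 12.05
tool_pos: [0.5959, 0.2792, 0.1652]
eef_rot: [0.524, 0.852, 0.002, 0.001]
ft_force: [2.4, 2.7, 5.6]
width: 0.169
```

```bash
python3 -c "
from h import *
go(.5955,.2757,.155,26.7);print(ctrl.observe()['ft_force'],ctrl.observe()['torque'])
snap('top','t1.png',scale=1.42)"
```

```text
t 12.05 pos [0.5959 0.2792 0.1652] z-axis [ 0.005  0.002 -1.   ] jaw yaw 26.8 w 0.169
tool shift mm (now axes) [-3.  -2.  10.2]
world turn -0.1 tool rz 0.1
[2.36497795 2.68490674 5.55844526] [ 0.29419947  0.10528593 -0.07902088]
```

View pics/t1.png

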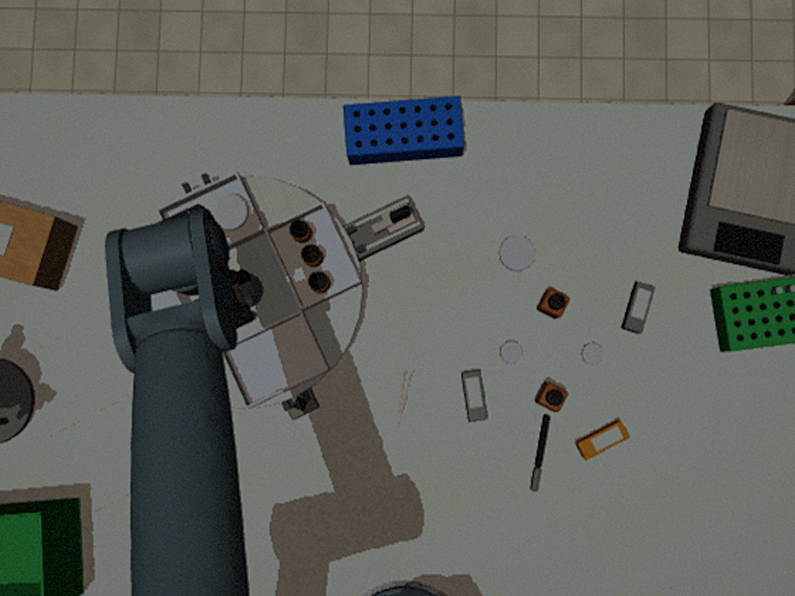

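move_arm([
  [0, 0, 0, 0, 0, 0, 0],
  [0, 0, 0, 0, 0, 0, 0],
  [0, 0, 0, 0, 0, 0, 0],
  [0, 0, 0, 0, 0, -30, 0],
  [0, 0, 0, 0, 0, -35, 0.3],
  [0, 0, 0, -32.2, -31.7, 0, 0.3],
  [0, 0, 0, -32.2, -31.7, 0, 0.3],
  [0, 0, 0, -32.2, -31.7, 0, 0.3],
  [0, 0, 0, -32.2, -31.7, 0, 0.3],
  [0, 0, 0, -32.2, -31.7, 0, 0.3],
  [0, 0, 0, -32.2, -31.7, 0, 0.3],
  [0, 0, 0, -32.2, -31.7, 0, 0.3],
  [0, 0, 0, -32.2, -31.7, 0, 0.3],
  [0, 0, 0, -32.2, -31.7, 0, 0.3],
  [0, 0, 0, -32.2, -31.7, 0, 0.3],
  [0, 0, 0, -32.2, -31.7, 0, 0.3],
  [0, 0, 0, -32.2, -31.7, 0, 0.3],
])

```text
time: 13.8
tool_pos: [0.4265, -0.2389, 0.2269]
eef_rot: [0.525, 0.851, 0.0, -0.001]
ft_force: [0.4, -0.2, 0.4]
width: 0.65
```

move_arm([
  [0, 0, -7.3, 0, 0, 0, 0.3],
  [0, 0, -7.3, 0, 0, 0, 0.3],
  [0, 0, -7.3, 0, 0, 0, 0.3],
  [0, 0, -7.3, 0, 0, 0, 0.3],
  [0, 0, -7.3, 0, 0, 0, 0.3],
  [0, 0, 0, 0, 0, 0, 0.3],
  [0, 0, 0, 0, 0, 0, 0.3],
])

```text
time: 14.5
tool_pos: [0.4276, -0.2374, 0.227]
eef_rot: [0.233, 0.973, 0.0, -0.001]
ft_force: [-0.6, -0.8, -0.0]
width: 0.649
```

```bash
python3 -c "
from h import *
go(.4305,-.237,.026,63.2);print(np.round(ctrl.observe()['joints'],3))
snap('side','s2.png')
snap('top','t2.png')
a=cv2.imread('pics/raw_s2.png');b=cv2.imread('pics/raw_s0.png')
"
```

```text
t 14.5 pos [ 0.4276 -0.2374  0.227 ] z-axis [-0.001  0.001 -1.   ] jaw yaw 63.07 w 0.649
tool shift mm (now axes) [ -2.6   1.6 201. ]
world turn 0.13 tool rz -0.13
[-0.739 -0.143  1.957 -0.     1.329 -1.84 ]
```

move_arm([
  [0, 0, 0, -2.6, 1.6, 40, 0.3],
  [0, 0, 0, 0, 0, 45, 0.3],
  [0, 0, 0, 0, 0, 45, 0.3],
  [0, 0, 0, 0, 0, 40, 0.3],
  [0, 0, 0, 0, 0, 20, 0.3],
  [0, 0, 0, 0, 0, 11, 0.3],
  [0, 0, 0, 0, 0, 0, 0.3],
  [0, 0, 0, 0, 0, 0, -1],
  [0, 0, 0, 0, 0, 0, -1],
  [0, 0, 0, 0, 0, 0, -1],
  [0, 0, 0, 0, 0, 0, -1],
  [0, 0, 0, 0, 0, 0, -1],
  [0, 0, 0, 0, 0, 0, -1],
], newtons=20)

```text
time: 15.9
tool_pos: [0.4319, -0.2381, 0.0278]
eef_rot: [0.232, 0.973, -0.001, 0.001]
ft_force: [-0.5, 1.6, 6.4]
width: 0.424
```

```bash
python3 -c "
from h import *
go(.4305,-.237,.026,63.2);print(ctrl.observe()['ft_force'])"
```

```text
t 15.9 pos [ 0.4319 -0.2381  0.0278] z-axis [ 0.002 -0.002 -1.   ] jaw yaw 63.23 w 0.424
tool shift mm (now axes) [1.8 0.3 1.8]
world turn -0.03 tool rz 0.03
[-0.49244457  1.58113567  6.41109328]
```

move_arm([
  [0, 0, 0, 0, 0, -20, -1],
  [0, 0, 0, 0, 0, -40, -1],
  [0, 0, 0, 0, 0, -45, -1],
  [0, 0, 0, 0, 0, -45, -1],
  [0, 0, 0, 0, 0, -40, -1],
  [0, 0, 0, 0, 0, -20, -1],
  [0, 0, 7.3, 0, 0, 0, -1],
  [0, 0, 7.3, 0, 0, 0, -1],
  [0, 0, 7.3, 0, 0, 0, -1],
  [0, 0, 7.3, 0, 0, 0, -1],
  [0, 0, 7.3, 0, 0, 0, -1],
])

```text
time: 17.0
tool_pos: [0.4308, -0.2371, 0.2362]
eef_rot: [0.527, 0.85, 0.0, -0.0]
ft_force: [0.5, -0.2, -0.6]
width: 0.421
```

move_arm([
  [0, 0, 0, 38, 22.8, 0, -1],
  [0, 0, 0, 38, 22.8, 0, -1],
  [0, 0, 0, 38, 22.8, 0, -1],
  [0, 0, 0, 38, 22.8, 0, -1],
  [0, 0, 0, 38, 22.8, 0, -1],
  [0, 0, 0, 38, 22.8, 0, -1],
  [0, 0, 0, 38, 22.8, 0, -1],
  [0, 0, 0, 38, 22.8, 0, -1],
  [0, 0, 0, 38, 22.8, 0, -1],
  [0, 0, 0, 38, 22.8, 0, -1],
  [0, 0, 0, 38, 22.8, 0, -1],
  [0, 0, 0, 0, 0, 0, -1],
  [0, 0, 0, 0, 0, 0, -1],
])

```text
time: 18.3
tool_pos: [0.4666, 0.2493, 0.236]
eef_rot: [0.524, 0.852, -0.001, -0.0]
ft_force: [0.8, -0.1, -1.2]
width: 0.426
```

```bash
python3 -c "
from h import *
go(.4672,.2483,.079,26.7);print(ctrl.observe()['ft_force'])
snap('side','s3.png',(180,80,380,230),4)"
```

```text
t 18.3 pos [0.4666 0.2493 0.236 ] z-axis [-0.001 -0.001 -1.   ] jaw yaw 26.84 w 0.426
tool shift mm (now axes) [ -1.2   0.3 157. ]
world turn -0.14 tool rz 0.14
[ 0.76865787 -0.14967058 -1.15825251]
```

View pics/s3.png

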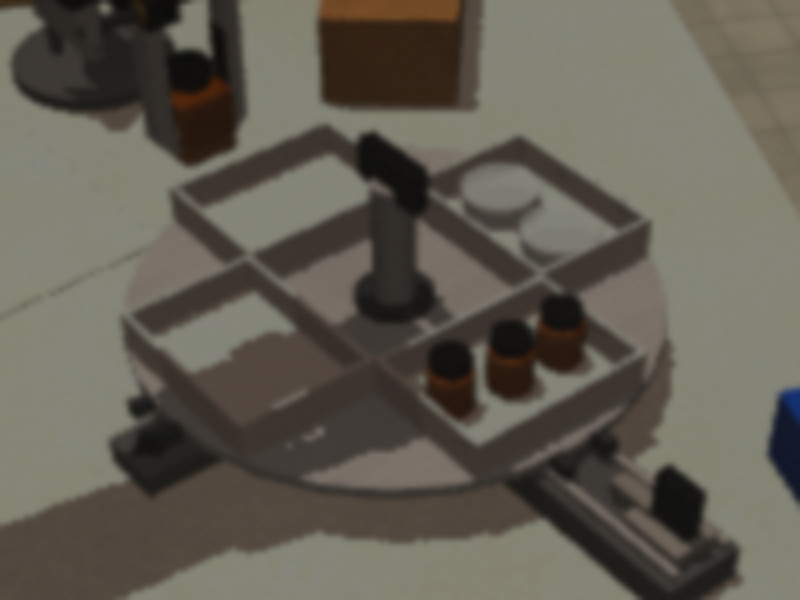

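move_arm([
  [0, 0, 0, -1.2, 0.3, 35, -1],
  [0, 0, 0, 0, 0, 40, -1],
  [0, 0, 0, 0, 0, 40, -1],
  [0, 0, 0, 0, 0, 25, -1],
  [0, 0, 0, 0, 0, 12, -1],
  [0, 0, 0, 0, 0, 5, -1],
  [0, 0, 0, 0, 0, 0, -1],
  [0, 0, 0, 0, 0, 0, 0.05],
  [0, 0, 0, 0, 0, 0, 0.05],
  [0, 0, 0, 0, 0, 0, 0.05],
])

```text
time: 19.35
tool_pos: [0.4687, 0.2481, 0.0807]
eef_rot: [0.524, 0.851, 0.001, 0.001]
ft_force: [-0.7, -0.6, 0.5]
width: 0.526
```

```bash
python3 -c "
from h import *
go(.4672,.2483,.079,26.7);print(ctrl.observe()['ft_force'])
snap('top','t3.png');a=cv2.imread('pics/t3.png');b=cv2.imread('pics/raw_t0.png')
c=a[150:320,315:475];
cv2.imwrite('pics/t3c.png',cv2.convertScaleAbs(cv2.resize(c,None,fx=3.5,fy=3.5,interpolation=cv2.INTER_CUBIC),alpha=1.6))
d=cv2.absdiff(cv2.GaussianBlur(a,(0,0),2),cv2.GaussianBlur(b,(0,0),2)).max(2)
for n,(u,v) in dict(b0=(389,213),mA=(334,278),mB=(450,216)).items(): print(n,d[v-12:v+12,u-12:u+12].max())
"
```

```text
t 19.35 pos [0.4687 0.2481 0.0807] z-axis [ 0.002  0.001 -1.   ] jaw yaw 26.73 w 0.526
tool shift mm (now axes) [ 0.8 -1.3  1.7]
world turn -0.03 tool rz 0.03
[-0.66895739 -0.5708402   0.51164145]
b0 9
mA 51
mB 8
```

move_arm([
  [0, 0, 0, 0, 0, -30, 0.05],
  [0, 0, 0, 0, 0, -45, 0.05],
  [0, 0, 0, 0, 0, -45, 0.3],
  [0, 0, 0, 0, 0, -30, 0.3],
  [0, 0, 0, -44.4, -10.4, 0, 0.3],
  [0, 0, 0, -44.4, -10.4, 0, 0.3],
  [0, 0, 0, -44.4, -10.4, 0, 0.3],
  [0, 0, 0, -44.4, -10.4, 0, 0.3],
  [0, 0, 0, -44.4, -10.4, 0, 0.3],
  [0, 0, 0, -44.4, -10.4, 0, 0.3],
  [0, 0, 0, -44.4, -10.4, 0, 0.3],
  [0, 0, 0, -44.4, -10.4, 0, 0.3],
  [0, 0, 0, -44.4, -10.4, 0, 0.3],
  [0, 0, 0, -44.4, -10.4, 0, 0.3],
  [0, 0, 0, -44.4, -10.4, 0, 0.3],
])

```text
time: 20.9
tool_pos: [0.5856, -0.2417, 0.2299]
eef_rot: [0.525, 0.851, 0.0, 0.0]
ft_force: [0.2, -0.2, 0.8]
width: 0.649
```

move_arm([
  [0, 0, -7.4, 0, 0, 0, 0.3],
  [0, 0, -7.4, 0, 0, 0, 0.3],
  [0, 0, -7.4, 0, 0, 0, 0.3],
  [0, 0, -7.4, 0, 0, 0, 0.3],
  [0, 0, -7.4, 0, 0, 0, 0.3],
  [0, 0, 0, 0, 0, 0, 0.3],
  [0, 0, 0, 0, 0, 0, 0.3],
])

```text
time: 21.6
tool_pos: [0.5854, -0.2398, 0.2296]
eef_rot: [0.229, 0.974, -0.0, 0.0]
ft_force: [0.0, 1.0, -0.7]
width: 0.648
```

```bash
python3 -c "
from h import *
go(.5864,-.239,.026,63.7)
snap('side','s4.png')
a=cv2.imread('pics/raw_s4.png');b=cv2.imread('pics/raw_s0.png')
d=cv2.absdiff(cv2.GaussianBlur(a,(0,0),2),cv2.GaussianBlur(b,(0,0),2)).max(2)
for n,p in dict(b0=(320,316),mB=(338,389),mA=(237,280)).items(): u,v=p;print(n,d[v-12:v+12,u-12:u+12].max())
"
```

```text
t 21.6 pos [ 0.5854 -0.2398  0.2296] z-axis [ 0. -0. -1.] jaw yaw 63.58 w 0.648
tool shift mm (now axes) [ -0.5   1.1 203.6]
world turn 0.12 tool rz -0.12
b0 46
mB 24
mA 51
```

```bash
python3 -c "
import cv2
a=cv2.imread('pics/raw_s4.png')
cv2.imwrite('pics/s4c.png',cv2.resize(a[200:420,160:400],None,fx=2.6,fy=2.6))"
```

```text
(no output)
```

View pics/s4c.png

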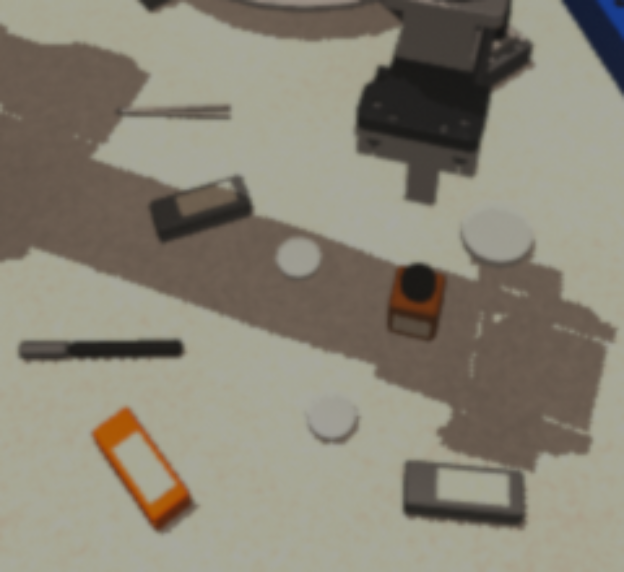

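The crop shows b0 upright, cap at (418,283), only in the arm's shadow. The mailers, dishes, pen and look-alike are where they were. Descend on b0.

move_arm([
  [0, 0, 0, -0.5, 1.1, 40, 0.3],
  [0, 0, 0, 0, 0, 45, 0.3],
  [0, 0, 0, 0, 0, 45, 0.3],
  [0, 0, 0, 0, 0, 40, 0.3],
  [0, 0, 0, 0, 0, 20, 0.3],
  [0, 0, 0, 0, 0, 12, 0.3],
  [0, 0, 0, 0, 0, 1, 0.3],
  [0, 0, 0, 0, 0, 0, -1],
  [0, 0, 0, 0, 0, 0, -1],
  [0, 0, 0, 0, 0, 0, -1],
  [0, 0, 0, 0, 0, 0, -1],
  [0, 0, 0, 0, 0, 0, -1],
  [0, 0, 0, 0, 0, 0, -1],
])

```text
time: 22.95
tool_pos: [0.5873, -0.2396, 0.0281]
eef_rot: [0.227, 0.974, -0.0, 0.001]
ft_force: [-0.6, -0.1, 6.6]
width: 0.422
```

```bash
python3 -c "
from h import *
go(.5864,-.239,.026,63.7);print(ctrl.observe()['ft_force'])"
```

```text
t 22.95 pos [ 0.5873 -0.2396  0.0281] z-axis [ 0.002 -0.001 -1.   ] jaw yaw 63.72 w 0.422
tool shift mm (now axes) [1.1 0.2 2.1]
world turn -0.02 tool rz 0.02
[-0.60974543 -0.13592626  6.61945915]
```

move_arm([
  [0, 0, 0, 0, 0, -20, -1],
  [0, 0, 0, 0, 0, -40, -1],
  [0, 0, 0, 0, 0, -45, -1],
  [0, 0, 0, 0, 0, -45, -1],
  [0, 0, 0, 0, 0, -40, -1],
  [0, 0, 0, 0, 0, -20, -1],
  [0, 0, 7.4, 0, 0, 0, -1],
  [0, 0, 7.4, 0, 0, 0, -1],
  [0, 0, 7.4, 0, 0, 0, -1],
  [0, 0, 7.4, 0, 0, 0, -1],
  [0, 0, 7.4, 0, 0, 0, -1],
])

```text
time: 24.05
tool_pos: [0.586, -0.2388, 0.236]
eef_rot: [0.527, 0.85, 0.0, -0.0]
ft_force: [-0.9, 0.1, 0.0]
width: 0.425
```

move_arm([
  [0, 0, 0, 43, 11.2, 0, -1],
  [0, 0, 0, 43, 11.2, 0, -1],
  [0, 0, 0, 43, 11.2, 0, -1],
  [0, 0, 0, 43, 11.2, 0, -1],
  [0, 0, 0, 43, 11.2, 0, -1],
  [0, 0, 0, 43, 11.2, 0, -1],
  [0, 0, 0, 43, 11.2, 0, -1],
  [0, 0, 0, 43, 11.2, 0, -1],
  [0, 0, 0, 43, 11.2, 0, -1],
  [0, 0, 0, 43, 11.2, 0, -1],
  [0, 0, 0, 0, 0, 0, -1],
  [0, 0, 0, 0, 0, 0, -1],
])

```text
time: 25.25
tool_pos: [0.4925, 0.1959, 0.2362]
eef_rot: [0.524, 0.852, -0.0, 0.0]
ft_force: [0.4, 0.1, -0.5]
width: 0.427
```

```bash
python3 -c "
from h import *
go(.4942,.1947,.079,26.7);print(ctrl.observe()['ft_force'])
snap('side','s5.png',(180,80,380,230),4)"
```

```text
t 25.25 pos [0.4925 0.1959 0.2362] z-axis [-0.    -0.001 -1.   ] jaw yaw 26.84 w 0.427
tool shift mm (now axes) [ -1.8   1.1 157.2]
world turn -0.14 tool rz 0.14
[ 0.42319047  0.14223876 -0.51070935]
```

View pics/s5.png

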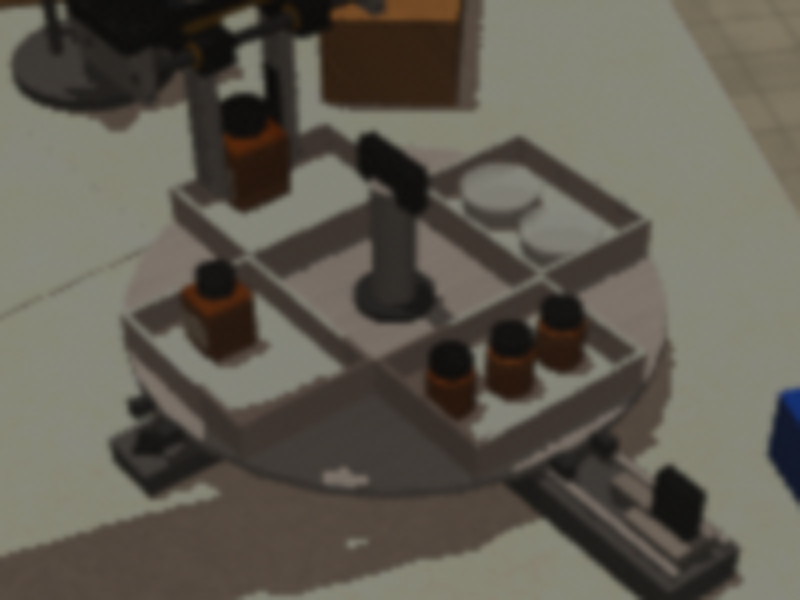

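move_arm([
  [0, 0, 0, -1.8, 1.1, 35, -1],
  [0, 0, 0, 0, 0, 40, -1],
  [0, 0, 0, 0, 0, 40, -1],
  [0, 0, 0, 0, 0, 25, -1],
  [0, 0, 0, 0, 0, 12, -1],
  [0, 0, 0, 0, 0, 5, -1],
  [0, 0, 0, 0, 0, 0, -1],
  [0, 0, 0, 0, 0, 0, 0.05],
  [0, 0, 0, 0, 0, 0, 0.05],
  [0, 0, 0, 0, 0, 0, 0.05],
  [0, 0, 0, 0, 0, -30, 0.05],
  [0, 0, 0, 0, 0, -45, 0.05],
  [0, 0, 0, 0, 0, -45, 0],
  [0, 0, 0, 0, 0, -25, 0],
  [0, 0, 0, 0, 0, 0, 0],
])

```text
time: 26.8
tool_pos: [0.4974, 0.1949, 0.23]
eef_rot: [0.524, 0.851, 0.003, 0.004]
ft_force: [-0.1, -0.5, 0.1]
width: 0.499
```

```bash
python3 -c "
from h import *
go(.595,.279,.166,26.7);print(ctrl.observe()['ft_force'])
snap('top','t5.png',(80,115,310,300),3.25)"
```

```text
t 26.8 pos [0.4974 0.1949 0.23  ] z-axis [ 0.01   0.002 -1.   ] jaw yaw 26.75 w 0.499
tool shift mm (now axes) [ 31.4 124.4  65.1]
world turn -0.05 tool rz 0.05
[-0.13783163 -0.45636493  0.09522179]
```

View pics/t5.png

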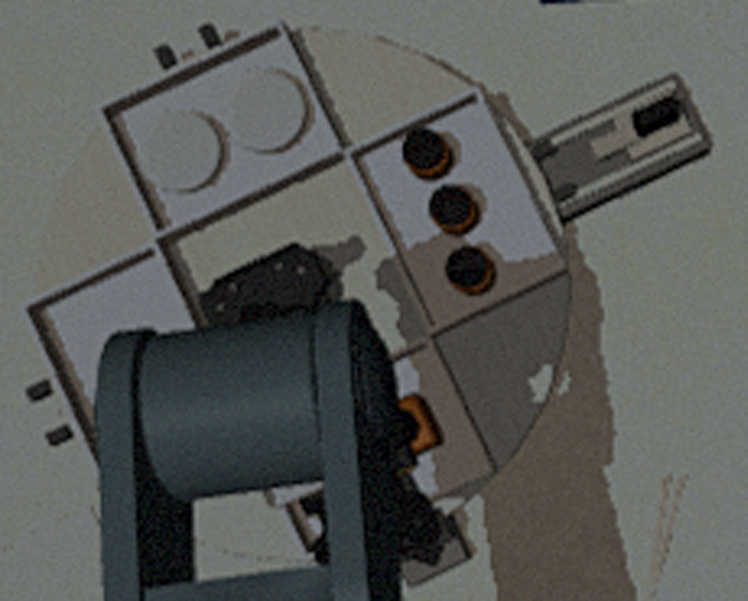

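move_arm([
  [0, 0, 0, 10.4, 41.5, 0, 0],
  [0, 0, 0, 10.4, 41.5, 0, 0],
  [0, 0, 0, 10.4, 41.5, 0, 0],
  [0, 0, 0, 0, 0, 0, 0],
  [0, 0, 0, 0, 0, 25, 0],
  [0, 0, 0, 0, 0, 25, 0],
  [0, 0, 0, 0, 0, 14, 0],
  [0, 0, 0, 0, 0, 0, -1],
  [0, 0, 0, 0, 0, 0, -1],
  [0, 0, 0, 0, 0, 0, -1],
  [0, 0, 0, 0, 0, 0, -1],
  [0, 0, 0, 0, 0, 0, -1],
  [0, 0, 0, 0, 0, 0, -1],
], newtons=25)

```text
time: 28.15
tool_pos: [0.5953, 0.2795, 0.1595]
eef_rot: [0.525, 0.851, 0.005, 0.003]
ft_force: [18.2, 9.0, -16.0]
width: 0.328
```

```bash
python3 -c "
from h import *
go(.595,.279,.166,26.7);print(ctrl.observe()['ft_force'],ctrl.observe()['torque'])"
```

```text
t 28.15 pos [0.5953 0.2795 0.1595] z-axis [ 0.011  0.005 -1.   ] jaw yaw 26.68 w 0.328
tool shift mm (now axes) [-0.4 -0.4 -6.5]
world turn 0.02 tool rz -0.02
[ 18.16957474   9.03825934 -16.04126021] [ 1.59700763 -3.42784871 -0.01941035]
```

move_arm([
  [0, 0, 0, 0, 0, 0, 0],
  [0, 0, 0, 0, 0, 0, 0],
  [0, 0, 0, 0, 0, -8, 0],
  [0, 0, 0, 0, 0, 0, 0],
])

```text
time: 28.55
tool_pos: [0.5925, 0.2782, 0.1704]
eef_rot: [0.525, 0.851, 0.001, 0.001]
ft_force: [0.2, -0.1, -0.1]
width: 0.499
```

```bash
python3 -c "
from h import *
go(.595,.279,.166,26.7);print(ctrl.observe()['ft_force'],ctrl.observe()['torque'])"
```

```text
t 28.55 pos [0.5925 0.2782 0.1704] z-axis [ 0.002  0.001 -1.   ] jaw yaw 26.73 w 0.499
tool shift mm (now axes) [-0.4  2.6  4.4]
world turn -0.03 tool rz 0.03
[ 0.19864324 -0.11380698 -0.12737016] [-0.01630608 -0.07359907  0.0355668 ]
```

move_arm([
  [0, 0, 0, 0, 2.6, 2, 0],
  [0, 0, 0, 0, 0, 0, -1],
  [0, 0, 0, 0, 0, 0, -1],
  [0, 0, 0, 0, 0, 0, -1],
  [0, 0, 0, 0, 0, 0, -1],
  [0, 0, 0, 0, 0, 0, -1],
  [0, 0, 0, 0, 0, 0, -1],
])

```text
time: 29.25
tool_pos: [0.5955, 0.2799, 0.1663]
eef_rot: [0.525, 0.851, 0.002, 0.001]
ft_force: [5.7, 3.1, -4.0]
width: 0.169
```

move_arm([
  [0, 0, -1, 0, 0, 0, -1],
  [0, 0, -2.5, 0, 0, 0, -1],
  [0, 0, -4, 0, 0, 0, -1],
  [0, 0, -5, 0, 0, 0, -1],
  [0, 0, -5, 0, 0, 0, -1],
  [0, 0, -5, 0, 0, 0, -1],
  [0, 0, -5, 0, 0, 0, -1],
  [0, 0, -5, 0, 0, 0, -1],
])

```text
time: 30.05
tool_pos: [0.5954, 0.2798, 0.1663]
eef_rot: [0.264, 0.964, 0.001, 0.001]
ft_force: [4.4, 2.7, -3.8]
width: 0.171
```

```bash
python3 -c "
from h import *
go(.595,.279,.166,116.7);print(ctrl.observe()['ft_force'],ctrl.observe()['torque'],ctrl.observe()['joints'])"
```

```text
t 30.05 pos [0.5954 0.2798 0.1663] z-axis [ 0.003  0.002 -1.   ] jaw yaw 59.34 w 0.171
tool shift mm (now axes) [-0.1 -0.9  0.3]
world turn 57.36 tool rz -57.36
[ 4.4487582   2.74390148 -3.8472842 ] [ 0.46268365 -0.99591634 -0.41766689] [ 2.66913752e-01  3.14225988e-01  1.58352865e+00  1.19845095e-03
  1.24021037e+00 -7.69074649e-01]
```

move_arm([
  [0, 0, -5, 0, 0, 0, -1],
  [0, 0, -5, 0, 0, 0, -1],
  [0, 0, -5, 0, 0, 0, -1],
  [0, 0, -5, 0, 0, 0, -1],
  [0, 0, -5, 0, 0, 0, -1],
  [0, 0, -5, 0, 0, 0, -1],
  [0, 0, -5, 0, 0, 0, -1],
  [0, 0, -5, 0, 0, 0, -1],
  [0, 0, -5, 0, 0, 0, -1],
  [0, 0, -5, 0, 0, 0, -1],
  [0, 0, -3.5, 0, 0, 0, -1],
  [0, 0, -2, 0, 0, 0, -1],
  [0, 0, -1, 0, 0, 0, -1],
  [0, 0, 0, 0, 0, 0, -1],
  [0, 0, 0, 0, 0, 0, -1],
  [0, 0, 0, 0, 0, 0, 0],
  [0, 0, 0, 0, 0, 0, 0],
  [0, 0, 0, 0, 0, 0, 0],
])

```text
time: 31.85
tool_pos: [0.5941, 0.2793, 0.1665]
eef_rot: [-0.223, 0.975, -0.0, -0.0]
ft_force: [-1.1, -0.5, 0.8]
width: 0.387
```

```bash
python3 -c "
from h import *
go(.429,-.11,.015,100);print(ctrl.observe()['ft_force'],ctrl.observe()['torque'])
snap('top','t6.png',scale=1.42)"
```

```text
t 31.85 pos [0.5941 0.2793 0.1665] z-axis [-0. -0. -1.] jaw yaw 115.73 w 0.387
tool shift mm (now axes) [ 317.6 -279.   151.6]
world turn -15.73 tool rz 15.73
[-1.07681513 -0.52682315  0.83062888] [ 0.10140286 -0.1336619  -0.01004548]
```

View pics/t6.png

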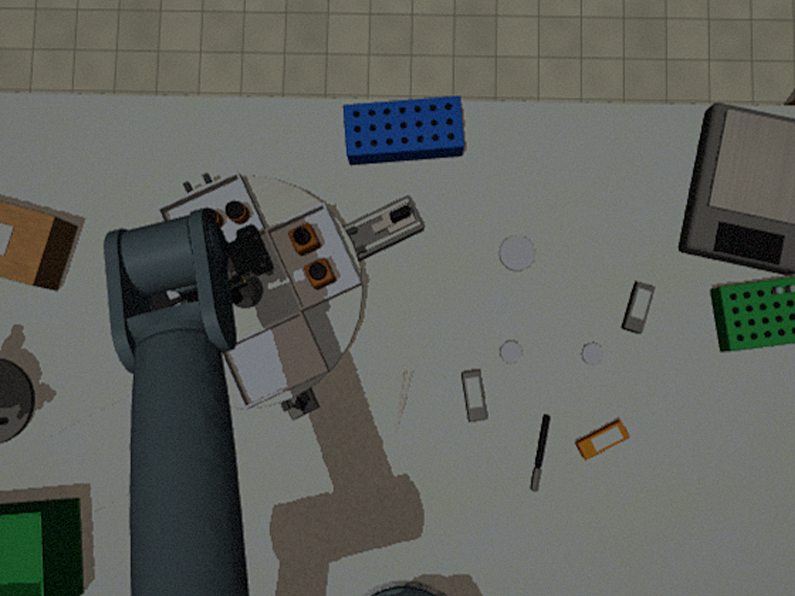

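move_arm([
  [0, 0, 0, 0, 0, -25, 0],
  [0, 0, 0, 0, 0, -35, 0.1],
  [0, 0, 0, 31.8, -27.9, 0, 0.1],
  [0, 0, 0, 31.8, -27.9, 0, 0.1],
  [0, 0, 0, 31.8, -27.9, 0, 0.1],
  [0, 0, 0, 31.8, -27.9, 0, 0.1],
  [0, 0, 0, 31.8, -27.9, 0, 0.1],
  [0, 0, 0, 31.8, -27.9, 0, 0.1],
  [0, 0, 0, 31.8, -27.9, 0, 0.1],
  [0, 0, 0, 31.8, -27.9, 0, 0.1],
  [0, 0, 0, 31.8, -27.9, 0, 0.1],
  [0, 0, 0, 31.8, -27.9, 0, 0.1],
  [0, 0, 7.95, 0, 0, 0, 0.1],
  [0, 0, 7.95, 0, 0, 0, 0.1],
  [0, 0, 0, 0, 0, 0, 0.1],
  [0, 0, 0, 0, 0, 0, 0.1],
])

```text
time: 33.5
tool_pos: [0.4289, -0.11, 0.2266]
eef_rot: [-0.087, 0.996, -0.0, 0.0]
ft_force: [-0.2, 0.8, 0.4]
width: 0.553
```

```bash
python3 -c "
from h import *
go(.4291,-.1098,.023,99.8);print(ctrl.observe()['joints'])
snap('side','s7.png');a=cv2.imread('pics/raw_s7.png');
cv2.imwrite('pics/s7c.png',cv2.resize(a[200:420,160:400],None,fx=2.6,fy=2.6))"
```

```text
t 33.5 pos [ 0.4289 -0.11    0.2266] z-axis [ 0. -0. -1.] jaw yaw 100.0 w 0.553
tool shift mm (now axes) [-2.000e-01  2.000e-01  2.036e+02]
world turn -0.2 tool rz 0.2
[-5.08229617e-01 -2.69798517e-01  2.06387569e+00 -3.02608037e-05
  1.34731362e+00 -2.25360967e+00]
```

View pics/s7c.png

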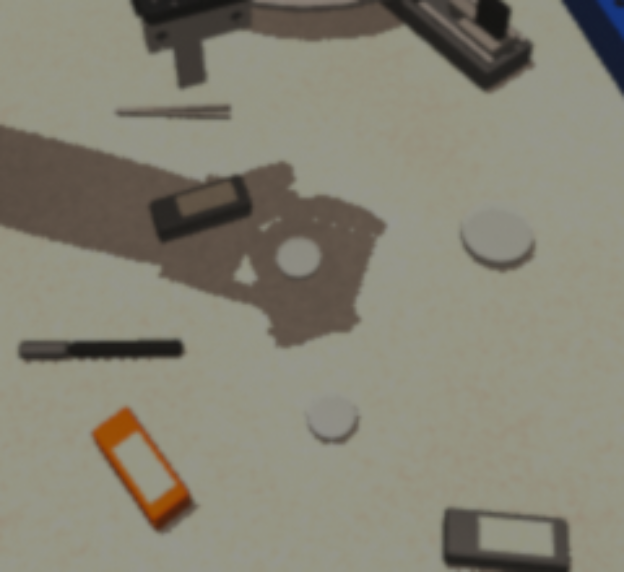

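Mailer A is unmoved, centre (200,208). Mailer B has just been knocked aside, from (463,490) to (505,538), so I'll re-measure it later. Grasp A now.

move_arm([
  [0, 0, 0, 0, 0, 40, 0.1],
  [0, 0, 0, 0, 0, 45, 0.1],
  [0, 0, 0, 0, 0, 45, 0.1],
  [0, 0, 0, 0, 0, 40, 0.1],
  [0, 0, 0, 0, 0, 22, 0.1],
  [0, 0, 0, 0, 0, 11, 0.1],
  [0, 0, 0, 0, 0, 0, 0.1],
  [0, 0, 0, 0, 0, 0, -1],
  [0, 0, 0, 0, 0, 0, -1],
  [0, 0, 0, 0, 0, 0, -1],
  [0, 0, 0, 0, 0, 0, -1],
  [0, 0, 0, 0, 0, 0, -1],
], newtons=20)

```text
time: 34.75
tool_pos: [0.43, -0.1106, 0.0248]
eef_rot: [-0.086, 0.996, -0.001, 0.001]
ft_force: [-0.3, 1.4, 7.4]
width: 0.337
```

```bash
python3 -c "
from h import *
go(.4291,-.1098,.023,99.8);print(ctrl.observe()['ft_force'])"
```

```text
t 34.75 pos [ 0.43   -0.1106  0.0248] z-axis [ 0.002 -0.001 -1.   ] jaw yaw 99.83 w 0.337
tool shift mm (now axes) [0.7 0.9 1.8]
world turn -0.03 tool rz 0.03
[-0.27629947  1.40579874  7.38085046]
```

move_arm([
  [0, 0, 0, 0, 0, -20, -1],
  [0, 0, 0, 0, 0, -40, -1],
  [0, 0, 0, 0, 0, -45, -1],
  [0, 0, 0, 0, 0, -45, -1],
  [0, 0, 0, 0, 0, -40, -1],
  [0, 0, 0, 0, 0, -15, -1],
  [0, 0, -8.45, 0, 0, 0, -1],
  [0, 0, -8.45, 0, 0, 0, -1],
  [0, 0, 0, -24.3, 37.7, 0, -1],
  [0, 0, 0, -24.3, 37.7, 0, -1],
  [0, 0, 0, -24.3, 37.7, 0, -1],
  [0, 0, 0, -24.3, 37.7, 0, -1],
  [0, 0, 0, -24.3, 37.7, 0, -1],
  [0, 0, 0, -24.3, 37.7, 0, -1],
  [0, 0, 0, -24.3, 37.7, 0, -1],
  [0, 0, 0, -24.3, 37.7, 0, -1],
  [0, 0, 0, 0, 0, 0, -1],
  [0, 0, 0, 0, 0, 0, -1],
])

```text
time: 36.55
tool_pos: [0.4664, 0.2473, 0.2282]
eef_rot: [-0.232, 0.973, -0.0, -0.0]
ft_force: [-0.2, 0.1, -1.3]
width: 0.338
```

```bash
python3 -c "
from h import *
go(.4684,.2465,.076,116.7);print(ctrl.observe()['ft_force'])
snap('side','s8.png',(180,80,380,230),4)
snap('top','t8.png',(340,150,500,290),4)"
```

```text
t 36.55 pos [0.4664 0.2473 0.2282] z-axis [-0.    -0.001 -1.   ] jaw yaw 116.85 w 0.338
tool shift mm (now axes) [ -1.5  -1.5 152.2]
world turn -0.15 tool rz 0.15
[-0.23704888  0.066572   -1.25363434]
```

View pics/s8.png

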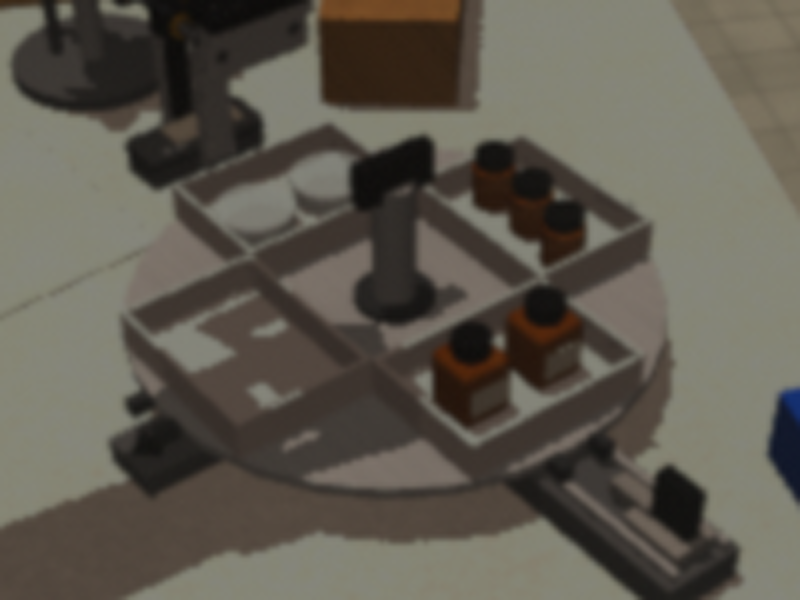

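View pics/t8.png

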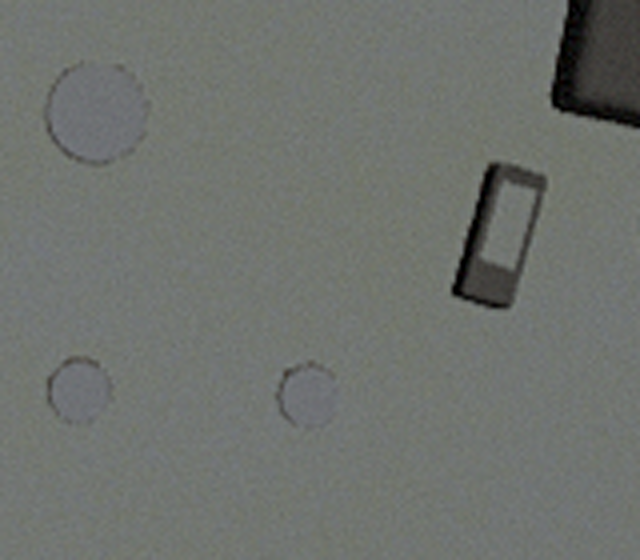

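move_arm([
  [0, 0, 0, -1.5, -1.5, 35, -1],
  [0, 0, 0, 0, 0, 40, -1],
  [0, 0, 0, 0, 0, 40, -1],
  [0, 0, 0, 0, 0, 22, -1],
  [0, 0, 0, 0, 0, 10, -1],
  [0, 0, 0, 0, 0, 5, -1],
  [0, 0, 0, 0, 0, 0, -1],
  [0, 0, 0, 0, 0, 0, -0.1],
  [0, 0, 0, 0, 0, 0, -0.1],
  [0, 0, 0, 0, 0, 0, -0.1],
  [0, 0, 0, 0, 0, -30, -0.1],
  [0, 0, 0, 0, 0, -45, -0.1],
  [0, 0, 0, 0, 0, -45, 0.1],
  [0, 0, 0, 0, 0, -30, 0.1],
  [0, 0, 0, 0, 0, 0, 0.1],
])

```text
time: 38.15
tool_pos: [0.4718, 0.247, 0.2328]
eef_rot: [-0.231, 0.973, 0.0, 0.006]
ft_force: [0.3, 0.6, 0.4]
width: 0.551
```

```bash
python3 -c "
from h import *
def q(u,v,z): return p2w('top',u/4+340,v/4+150,z)
W=np.array([q(*p,.024) for p in [(494,163),(548,177),(508,307),(454,292)]])
d=(W[2]+W[3]-W[0]-W[1])/2;e=(W[1]+W[2]-W[0]-W[3])/2
print(W.mean(0).round(4),np.linalg.norm(d),np.degrees(np.arctan2(d[1],d[0]))%180,np.linalg.norm(e),np.degrees(np.arctan2(e[1],e[0]))%180)
L=np.array([q(*p,.024) for p in [(516,180),(543,187),(514,270),(482,262)]]);print('label',L.mean(0))
x,y,_=W.mean(0);go(x,y,.023,(np.degrees(np.arctan2(d[1],d[0]))-90))
im=cv2.imread('pics/raw_t8.png')[:,:,2];
"
```

```text
[ 0.6032 -0.4228  0.024 ] 0.08271556687380506 162.6784641814009 0.03334240927214219 75.91174089592499
label [ 0.60936981 -0.43054016  0.024     ]
t 38.15 pos [0.4718 0.247  0.2328] z-axis [ 0.011  0.003 -1.   ] jaw yaw 116.75 w 0.551
tool shift mm (now axes) [ 186.4 -656.9  209.2]
world turn -44.07 tool rz 44.07
```

move_arm([
  [0, 0, 0, 12.3, -43.9, 0, 0.1],
  [0, 0, 0, 12.3, -43.9, 0, 0.1],
  [0, 0, 0, 12.3, -43.9, 0, 0.1],
  [0, 0, 0, 12.3, -43.9, 0, 0.1],
  [0, 0, 0, 12.3, -43.9, 0, 0.1],
  [0, 0, 0, 12.3, -43.9, 0, 0.1],
  [0, 0, 0, 12.3, -43.9, 0, 0.1],
  [0, 0, 0, 12.3, -43.9, 0, 0.1],
  [0, 0, 0, 12.3, -43.9, 0, 0.1],
  [0, 0, 0, 12.3, -43.9, 0, 0.1],
  [0, 0, 0, 12.3, -43.9, 0, 0.1],
  [0, 0, 0, 12.3, -43.9, 0, 0.1],
  [0, 0, 0, 12.3, -43.9, 0, 0.1],
  [0, 0, 0, 12.3, -43.9, 0, 0.1],
  [0, 0, 0, 12.3, -43.9, 0, 0.1],
])

```text
time: 39.65
tool_pos: [0.6103, -0.4144, 0.2248]
eef_rot: [-0.214, 0.977, -0.005, -0.008]
ft_force: [0.4, 0.5, -0.8]
width: 0.55
```

move_arm([
  [0, 0, 7.2, 0, 0, 0, 0.1],
  [0, 0, 7.2, 0, 0, 0, 0.1],
  [0, 0, 7.2, 0, 0, 0, 0.1],
  [0, 0, 7.2, 0, 0, 0, 0.1],
  [0, 0, 7.2, 0, 0, 0, 0.1],
  [0, 0, 7.2, 0, 0, 0, 0.1],
  [0, 0, 0, 0, 0, 0, 0.1],
  [0, 0, 0, 0, 0, 0, 0.1],
])

```text
time: 40.45
tool_pos: [0.6105, -0.4123, 0.2254]
eef_rot: [0.158, 0.987, -0.007, -0.005]
ft_force: [0.3, -0.3, 0.1]
width: 0.551
```

```bash
python3 -c "
from h import *
go(.603,-.425,.023,73.5);print(ctrl.observe()['joints'])
snap('side','s9.png',(180,80,380,230),4);a=cv2.imread('pics/raw_s9.png')
b=cv2.imread('pics/raw_s8.png')
A=cv2.resize(a[95:225,180:310],None,fx=4,fy=4)
B=cv2.resize(a[340:420,310:400],None,fx=4,fy=4);B=cv2.copyMakeBorder(B,0,520-320,0,270-0 if 0 else 0,0)[:520]
cv2.imwrite('pics/s9c.png',np.hstack([A[:,:430],B]))"
```

```text
t 40.45 pos [ 0.6105 -0.4123  0.2254] z-axis [-0.013 -0.013 -1.   ] jaw yaw 71.77 w 0.551
tool shift mm (now axes) [  1.5 -11.1 202.6]
world turn 1.73 tool rz -1.73
[-0.74079752  0.44564785  1.30323169 -0.01877985  1.39367828 -1.99002173]
```

View pics/s9c.png

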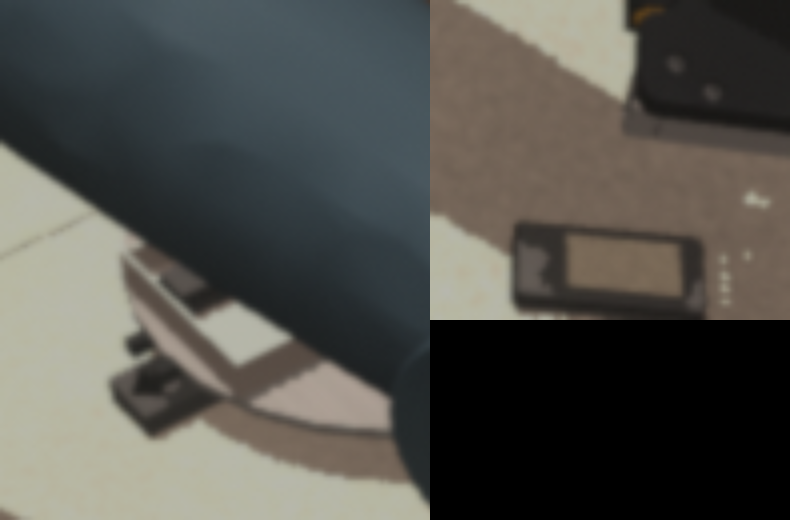

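```bash
python3 -c "
from h import *
print('side est',p2w('side',(608-430)/4+310,264/4+340,.024))
print([p2w('side',(u-430)/4+310,v/4+340,.024).round(4)[:2] for u,v in[(515,222),(703,238)]])
th=np.radians(73.5);y=np.array([np.cos(th),np.sin(th),0]);z=np.array([0,0,-1.]);T=np.c_[np.cross(y,z),y,z]
M=Rn.from_quat(ctrl.observe()['eef_rot']).as_matrix()
print('rotvec',Rn.from_matrix(M.T@T).as_rotvec(degrees=True),'shift after',T.T@([.603,-.425,.2254]-np.array(ctrl.observe()['tool_pos']))*1000)"
```

```text
side est [ 0.60254866 -0.42507319  0.024     ]
[array([ 0.5668, -0.3998]), array([ 0.6479, -0.4223])]
rotvec [-0.94699662 -0.47689544 -1.75801969] shift after [  3.71266626 -14.2552072    0.250525  ]
```

move_arm([
  [-0.95, -0.48, -2.2, 0, 0, 0, 0.1],
  [0, 0, 0, 3.7, -14.2, 0, 0.1],
  [0, 0, 0, 0, 0, 0, 0.1],
  [0, 0, 0, 0, 0, 0, 0.1],
])

```text
time: 40.9
tool_pos: [0.6028, -0.4258, 0.2263]
eef_rot: [0.141, 0.99, -0.0, 0.0]
ft_force: [1.1, -0.1, 0.0]
width: 0.548
```

```bash
python3 -c "
from h import *
go(.6028,-.425,.023,74)"
```

```text
t 40.9 pos [ 0.6028 -0.4258  0.2263] z-axis [ 0.001 -0.001 -1.   ] jaw yaw 73.75 w 0.548
tool shift mm (now axes) [  0.4   0.9 203.3]
world turn 0.25 tool rz -0.25
```

move_arm([
  [0, 0, 0, 0.4, 0.9, 40, 0.1],
  [0, 0, 0, 0, 0, 45, 0.1],
  [0, 0, 0, 0, 0, 45, 0.1],
  [0, 0, 0, 0, 0, 40, 0.1],
  [0, 0, 0, 0, 0, 22, 0.1],
  [0, 0, 0, 0, 0, 11, 0.1],
  [0, 0, 0, 0, 0, 0, 0.1],
  [0, 0, 0, 0, 0, 0, -1],
  [0, 0, 0, 0, 0, 0, -1],
  [0, 0, 0, 0, 0, 0, -1],
  [0, 0, 0, 0, 0, 0, -1],
  [0, 0, 0, 0, 0, 0, -1],
])

```text
time: 42.1
tool_pos: [0.6041, -0.4251, 0.0253]
eef_rot: [0.141, 0.99, -0.001, 0.002]
ft_force: [-1.1, 0.1, 5.7]
width: 0.335
```

move_arm([
  [0, 0, 0, 0, 0, -20, -1],
  [0, 0, 0, 0, 0, -40, -1],
  [0, 0, 0, 0, 0, -45, -1],
  [0, 0, 0, 0, 0, -45, -1],
  [0, 0, 0, 0, 0, -40, -1],
  [0, 0, 0, 0, 0, -15, -1],
  [0, 0, -7.15, 0, 0, 0, -1],
  [0, 0, -7.15, 0, 0, 0, -1],
  [0, 0, -7.15, 0, 0, 0, -1],
  [0, 0, -7.15, 0, 0, 0, -1],
  [0, 0, -7.15, 0, 0, 0, -1],
  [0, 0, -7.15, 0, 0, 0, -1],
  [0, 0, 0, 0, 0, 0, -1],
  [0, 0, 0, 0, 0, 0, -1],
])

```text
time: 43.5
tool_pos: [0.6131, -0.4122, 0.227]
eef_rot: [-0.216, 0.976, -0.005, -0.007]
ft_force: [0.1, 0.1, -0.1]
width: 0.337
```

```bash
python3 -c "
from h import *
go(.4936,.1965,.226,116.7);print(ctrl.observe()['joints'])"
```

```text
t 43.5 pos [ 0.6131 -0.4122  0.227 ] z-axis [-0.012 -0.012 -1.   ] jaw yaw 114.92 w 0.337
tool shift mm (now axes) [-148.1  602.4   -5. ]
world turn 1.78 tool rz -1.78
[-0.73890224  0.44897544  1.29593232 -0.01706236  1.39723986 -2.7416886 ]
```

move_arm([
  [0, 0, 0, -10.6, 43, 0, -1],
  [0, 0, 0, -10.6, 43, 0, -1],
  [0, 0, 0, -10.6, 43, 0, -1],
  [0, 0, 0, -10.6, 43, 0, -1],
  [0, 0, 0, -10.6, 43, 0, -1],
  [0, 0, 0, -10.6, 43, 0, -1],
  [0, 0, 0, -10.6, 43, 0, -1],
  [0, 0, 0, -10.6, 43, 0, -1],
  [0, 0, 0, -10.6, 43, 0, -1],
  [0, 0, 0, -10.6, 43, 0, -1],
  [0, 0, 0, -10.6, 43, 0, -1],
  [0, 0, 0, -10.6, 43, 0, -1],
  [0, 0, 0, -10.6, 43, 0, -1],
  [0, 0, 0, -10.6, 43, 0, -1],
  [0, 0, 0, 0, 0, 0, -1],
  [0, 0, 0, 0, 0, 0, -1],
])

```text
time: 45.1
tool_pos: [0.4943, 0.196, 0.221]
eef_rot: [-0.216, 0.976, -0.006, -0.007]
ft_force: [-0.3, -0.3, 0.1]
width: 0.337
```

```bash
cat >> h.py <<'E'
def fix(x,y,z,yaw):
    th=np.radians(yaw);a=np.array([np.cos(th),np.sin(th),0]);c=np.array([0,0,-1.]);T=np.c_[np.cross(a,c),a,c]
    s=ctrl.observe();M=Rn.from_quat(s['eef_rot']).as_matrix()
    print(s['tool_pos'],s['width'],'rotvec',Rn.from_matrix(M.T@T).as_rotvec(degrees=True).round(2),'shift after',(T.T@(np.array([x,y,z])-s['tool_pos'])*1000).round(1))
E
python3 -c "
from h import *
fix(.4936,.1965,.076,116.7);print(ctrl.observe()['joints'][5])"
```

```text
[0.49430129 0.19602639 0.22099673] 0.3366891750481403 rotvec [-0.45 -0.89 -1.72] shift after [  0.4   0.7 145. ]
-1.8335637512741914
```

move_arm([
  [-0.45, -0.89, -1.7, 0, 0, 0, -1],
  [0, 0, 0, 0.4, 0.7, 0, -1],
  [0, 0, 0, 0, 0, 0, -1],
  [0, 0, 0, 0, 0, 0, -1],
])

```text
time: 45.5
tool_pos: [0.4942, 0.1955, 0.2212]
eef_rot: [-0.229, 0.973, 0.0, 0.0]
ft_force: [-0.1, -0.0, 0.3]
width: 0.335
```

```bash
python3 -c "
from h import *
fix(.4936,.1965,.077,116.7)
snap('side','s10.png',(180,80,380,230),4)"
```

```text
[0.49422354 0.19547764 0.22122834] 0.3353560009757392 rotvec [ 0.01  0.02 -0.21] shift after [1.000e-01 1.200e+00 1.442e+02]
```

View pics/s10.png

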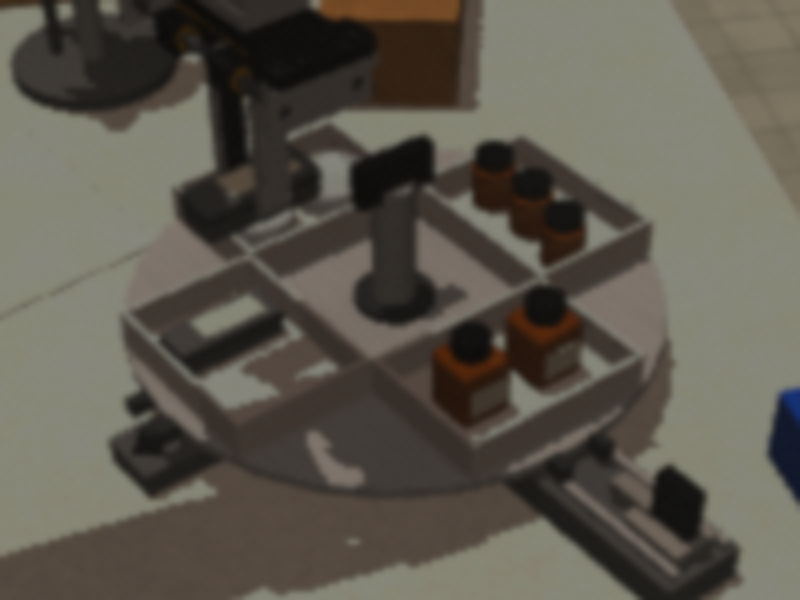

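Mailer A lies flat along the far side of tray_2 at (225,325), with free floor for B. Lower B beside it.

move_arm([
  [0, 0, 0, 0, 1.2, 35, -1],
  [0, 0, 0, 0, 0, 40, -1],
  [0, 0, 0, 0, 0, 36, -1],
  [0, 0, 0, 0, 0, 18, -1],
  [0, 0, 0, 0, 0, 10, -1],
  [0, 0, 0, 0, 0, 5, -1],
  [0, 0, 0, 0, 0, 0, -1],
  [0, 0, 0, 0, 0, 0, -0.1],
  [0, 0, 0, 0, 0, 0, -0.1],
  [0, 0, 0, 0, 0, 0, -0.1],
  [0, 0, 0, 0, 0, -30, -0.1],
  [0, 0, 0, 0, 0, -45, -0.1],
  [0, 0, 0, 0, 0, -45, -0.1],
  [0, 0, 0, 0, 0, -30, 0],
  [0, 0, 0, 0, 0, 0, 0],
])

```text
time: 47.05
tool_pos: [0.4964, 0.198, 0.2335]
eef_rot: [-0.23, 0.973, -0.0, 0.006]
ft_force: [-0.0, -0.3, -0.0]
width: 0.497
```

move_arm([
  [0, 0, 8.18, 0, 0, 0, 0],
  [0, 0, 8.18, 0, 0, 0, 0],
  [0, 0, 8.18, 0, 0, 0, 0],
  [0, 0, 8.18, 0, 0, 0, 0],
  [0, 0, 8.18, 0, 0, 0, 0],
  [0, 0, 8.18, 0, 0, 0, 0],
  [0, 0, 8.18, 0, 0, 0, 0],
  [0, 0, 8.18, 0, 0, 0, 0],
  [0, 0, 8.18, 0, 0, 0, 0],
  [0, 0, 8.18, 0, 0, 0, 0],
  [0, 0, 8.18, 0, 0, 0, 0],
  [0, 0, 0, 0, 0, 0, 0],
])

```text
time: 48.25
tool_pos: [0.4929, 0.1973, 0.2262]
eef_rot: [0.525, 0.851, -0.0, -0.001]
ft_force: [-0.2, -0.9, -0.3]
width: 0.499
```

```bash
python3 -c "
from h import *
fix(.7273,.0213,.069,26.7)
snap('side','s11.png',(180,80,380,230),4)"
```

```text
[0.49288149 0.19731218 0.22619643] 0.4989045091177475 rotvec [-0.05 -0.04 -0.06] shift after [-262.6  130.3  157.2]
```

move_arm([
  [0, 0, 0, -37.5, 18.6, 0, 0],
  [0, 0, 0, -37.5, 18.6, 0, 0],
  [0, 0, 0, -37.5, 18.6, 0, 0],
  [0, 0, 0, -37.5, 18.6, 0, 0],
  [0, 0, 0, -37.5, 18.6, 0, 0],
  [0, 0, 0, -37.5, 18.6, 0, 0],
  [0, 0, 0, -37.5, 18.6, 0, 0],
  [0, 0, 0, 0, 0, 0, 0],
  [0, 0, 0, 0, 0, 0, 0],
])

```text
time: 49.2
tool_pos: [0.7273, 0.0205, 0.2258]
eef_rot: [0.525, 0.851, 0.0, -0.001]
ft_force: [0.7, -0.7, 0.4]
width: 0.498
```

```bash
python3 -c "
from h import *
fix(.7273,.0213,.069,26.7)
snap('side','s12.png',(180,80,380,230),4)"
```

```text
[0.72730669 0.02054062 0.22579092] 0.4976077338422692 rotvec [-0.06 -0.1  -0.02] shift after [  0.7   0.3 156.8]
```

move_arm([
  [0, 0, 0, 0.7, 0.3, 40, 0],
  [0, 0, 0, 0, 0, 40, 0],
  [0, 0, 0, 0, 0, 40, 0],
  [0, 0, 0, 0, 0, 25, 0],
  [0, 0, 0, 0, 0, 12, 0],
  [0, 0, 0, 0, 0, 0, -1],
  [0, 0, 0, 0, 0, 0, -1],
  [0, 0, 0, 0, 0, 0, -1],
  [0, 0, 0, 0, 0, 0, -1],
  [0, 0, 0, 0, 0, 0, -1],
  [0, 0, 0, 0, 0, 0, -1],
], newtons=20)

```text
time: 50.35
tool_pos: [0.7275, 0.0213, 0.072]
eef_rot: [0.525, 0.851, -0.0, 0.0]
ft_force: [-4.3, -1.6, 6.3]
width: 0.144
```

```bash
python3 -c "
from h import *
fix(.7273,.0213,.069,26.7);print(ctrl.observe()['ft_force'])"
```

```text
[0.72748538 0.02128256 0.07202978] 0.14379816483962832 rotvec [-0.02  0.04 -0.05] shift after [ 0.1 -0.2  3. ]
[-4.34560911 -1.60069088  6.3386314 ]
```

move_arm([
  [0, 0, 0, 4, 0, 0, -1],
  [0, 0, 0, 5, 0, 0, -1],
  [0, 0, 0, 5, 0, 0, -1],
  [0, 0, 0, 5, 0, 0, -1],
  [0, 0, 0, 5, 0, 0, -1],
  [0, 0, 0, 5, 0, 0, -1],
  [0, 0, 0, 5, 0, 0, -1],
  [0, 0, 0, 4, 0, 0, -1],
  [0, 0, 0, 3, 0, 0, -1],
  [0, 0, 0, 1, 0, 0, -1],
  [0, 0, 0, 0, 0, 0, -1],
  [0, 0, 0, 0, 0, 0, -1],
])

```text
time: 51.55
tool_pos: [0.7093, 0.0571, 0.0721]
eef_rot: [0.525, 0.851, -0.001, 0.002]
ft_force: [-3.4, -6.2, 5.9]
width: 0.147
```

```bash
python3 -c "
from h import *
fix(.7273,.0213,.069,26.7);print(ctrl.observe()['ft_force'])"
```

```text
[0.70926175 0.0571242  0.07206915] 0.1465598547507841 rotvec [-0.02  0.22 -0.06] shift after [-40.1   0.    3.1]
[-3.42658309 -6.23676478  5.87796592]
```

move_arm([
  [0, 0, 0, 0, 0, 0, 0],
  [0, 0, 0, 0, 0, 0, 0],
  [0, 0, 0, 0, 0, 0, 0],
  [0, 0, 0, 0, 0, -25, 0],
  [0, 0, 0, 0, 0, -45, 0],
  [0, 0, 0, 0, 0, -45, 0],
  [0, 0, 0, 0, 0, -40, 0],
  [0, 0, 0, -35, -20, 0, 0],
  [0, 0, 0, -35, -20, 0, 0],
  [0, 0, 0, -35, -20, 0, 0],
  [0, 0, 0, -35, -20, 0, 0],
  [0, 0, 0, -35, -20, 0, 0],
  [0, 0, 0, -35, -20, 0, 0],
  [0, 0, 0, -35, -20, 0, 0],
  [0, 0, 0, 0, 0, 0, 0],
  [0, 0, 0, 0, 0, 0, 0],
  [0, 0, 0, 0, 0, 0, 0],
  [0, 0, 0, 0, 0, 0, 0],
])

```text
time: 53.35
tool_pos: [0.6934, -0.2207, 0.225]
eef_rot: [0.525, 0.851, 0.0, -0.0]
ft_force: [0.7, -0.6, -1.0]
width: 0.505
```

```bash
python3 -c "
from h import *
s=ctrl.observe();print(s['tool_pos'],s['ft_force'])
snap('top','t13.png');snap('side','s13.png')
a=cv2.imread('pics/raw_t13.png').astype(int);b=cv2.imread('pics/raw_t0.png').astype(int);o=cv2.imread('pics/raw_s13.png')
# lock fin: dark blob centre in top view near tongue
def dark(im,u0,u1,v0,v1,t):
    g=im[v0:v1,u0:u1].max(2)<t; v,u=np.nonzero(g); return len(u),(u.mean()+u0).round(1) if len(u) else 0,(v.mean()+v0).round(1) if len(v) else 0
for n,im in(('t0',b),('now',a),('t5 out',cv2.imread('pics/raw_t5.png').astype(int))): print(n,dark(im,256,300,140,170,22))
# tray_2 rectified top view (z=.074), grid 5mm: rows radial, cols tangential
ax=np.array([.595,.279]);th=np.radians(26.7);R=np.array([[np.cos(th),-np.sin(th)],[np.sin(th),np.cos(th)]])
for r in np.arange(-.178,-.077,.01):
    l=''
    for t in np.arange(.07,-.0701,-.005):
        u,v=w2p('top',[*(ax+R@[r,t]),.06]);l+='%4d'%a[int(round(v)),int(round(u))].max()
    print(l)
"
```

```text
[ 0.69343683 -0.22072945  0.22501299] [ 0.7430133  -0.61639474 -1.01685694]
t0 (110, np.float64(269.7), np.float64(159.2))
now (93, np.float64(269.5), np.float64(158.8))
t5 out (104, np.float64(282.8), np.float64(152.6))
 106 117 109 106 136 137 135  91  81  96  99 111 105 103 107 102 111 106 112 136 129 102 101 104 103 112 108 133 132
  66  95 137 134 134 124  76  33  33  32  36  43  63 102 140 133 108  48  44  37 112 111  73 127 141 137 132 132 127
  54 105 133 135 134 115  78  81  84  81  78  81  38 103 137 136 107  79  82  78  85  87  60  81 141 139 131 137 131
  53  96 137 135 133 100  77  77  83  76  80  38  70 121 136 138 105  84  80  81  77  83  69  70 140 134 133 129 111
  41 101 141 133 138 127 101 127 129 124 124  60  60 120 132 134  55 128 129 131 126 132  75  59 120 133 131 135 128
  53  96 135 136 135 129 101 128 128 130 129  62  60  97 135 136  66 123 131 129 123 130  73  58 142 134 132 136 132
  45  96 138 130 138  67 121 130 125 127 133  72  21 102 136 137 110 123 127 131 134 120  40 100 145 133 135 134 138
  43  93 134 132 135 103 124 131 131 131 125  56  10  99 142 131 100 117 124 129 124 129  48  65 141 131 131 134 141
  38  99 139 133 132 105 123 134 129 130 123  62  64 116 134 140 107 104 133 135 131 137  64  57 122 136 129 136 112
  58 107 136 133 137 123  66  75  77  79  76  66  56 121 136 139  75  81  77  71  77  80  77  68 118 135 137 132 128
  51  97 122 123 112 144 144 128 129 121 122 119 117 112 111 111 112 130 129 132 128 129 127 113 109  76  77  76 129
```

```bash
python3 -c "
from h import *
ctrl.finish_job();print(ctrl.observe()['time'])"
```

```text
the job is handed in; nothing more can be done
the job is handed in; nothing more can be done
```

The carousel is loaded and I handed the job in at about 53 s; the hand-in gave no verdict.

I slid the lock out about 40 mm, turned the table one click and stood the two bottles present in tray_1. After the second click I laid the two grey mailers present side by side in tray_2, then slid the lock back in. I went by the pictures in finding only two of each, and left the orange look-alike alone.

**Last checks**
- **Lock:** the final top picture, checked by code, shows the fin within 0.5 pixel of where it started. The gripper measured a 40.1 mm slide back in.
- **Mailers:** both show on the floor of tray_2 with clear gaps, and the tray walls are where they should be at the second click.
- **Bottles:** I last saw them standing upright in tray_1 in the last picture I could view, before the second mailer was set down and the lock closed. I did not check them again after that.
- **Robot:** it was clear of everything at hand-in.

**What went wrong or differed**
- On both turns the first grasp caught the handle's column instead of the bar; I opened, rose 8 mm and took the bar.
- One mailer was knocked aside during the run. I measured it again from both cameras, which agreed within about 2 mm.
- While I turned that mailer, the last joint reached its range limit (read −2.742 against the rounded −2.74). It stopped there and I levelled the tool again over the tray.
- I used up the 16 viewable pictures before the end, so the final check was by image code only. That check did not cover the dishes, pen or tweezers; they were in place in the last pictures that showed them.

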